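Load flanged spacers on the bench spindle and shut its keeper

TASK

Swing the keeper arm clear of the bench spindle, then slide the three flanged spacers out of the open ends of the slotted rack and thread them onto the spindle, hubs upward, in order of size: the largest flange at the bottom, the smallest on top, each fully down. Then swing the keeper arm back over the stack as far as it goes. Leave the glue bottle, the wick spool and the screwdriver where they are.

Things in the scene. Friction and masses are not known exactly. Their poses are not given: they have to be found in the camera images.
- stand: Fixed bench stand: wooden base plate (x -60 to 130, y -55 to 55 mm, 12 mm thick) with an upright steel spindle. Origin on the spindle axis at bench level; z up, x points to the keeper's pivot post (22 mm diameter, 95 mm away). Spacers seat on the plate's top, 12 mm above the bench.
- keeper (a joint): Keeper arm, dark steel bar 18 mm wide, 84 to 92 mm above the bench, swinging level about the pivot post. 0 = over the spindle, at its stop; grows to 1.8 rad clockwise seen from above (free end goes towards the stand's +y). Starts at 0 to 0.3; light friction (under 1 N at the pin) holds it. The large spacer passes from about 0.6 rad; from 1.2 a gripper has room.
- keeper_pin (a point): Top of the upright steel push pin at the keeper's free end: 12 mm diameter, 36 mm tall above the arm (top 128 mm above the bench), 123 mm from the pivot axis, so 28 mm beyond the spindle when the keeper is at 0.
- keeper_pivot (a point): Point on the keeper's vertical pivot axis, 84 mm above the bench (level of the arm's underside).
- rack: Fixed low plywood rack 274 mm wide, 137 mm deep: three parallel lanes (86 mm wide, centre lines y = -90, 0, 90 mm) with no floor. Origin at bench level, middle of the open front edge; x points into the lanes. A cover 9 to 13 mm above the bench catches the flanges; a 38 mm slot in it, open at x = 0, shut at x = 125 mm, lets the hubs through.
- rack_mouth (a point): Middle of the rack's open front edge, at the cover's top, 13 mm above the bench. A spacer can be lifted only when its whole flange is out in front of this edge. Hubs stick 9 mm out above the cover.
- spindle_tip (a point): Tip of the spindle, 80 mm above the bench. The spindle is 14 mm in diameter; its top 10 mm taper to 6 mm.
- spacer_large: Largest of three aluminium spacers that differ only in flange diameter: flange 80 mm across, 6 mm thick; on it a round hub 32 mm across; 22 mm high overall, through bore 19 mm, 70 to 150 g. Origin on the axis at the flange's underside, z towards the hub. Starts flange down on the bench in any of the rack's lanes, 50 to 75 mm inside the mouth, hub up through the slot.
- spacer_medium: Middle of three aluminium spacers that differ only in flange diameter: flange 66 mm across, 6 mm thick; on it a round hub 32 mm across; 22 mm high overall, through bore 19 mm, 70 to 150 g. Origin on the axis at the flange's underside, z towards the hub. Starts flange down on the bench in any of the rack's lanes, 50 to 75 mm inside the mouth, hub up through the slot.
- spacer_small: Smallest of three aluminium spacers that differ only in flange diameter: flange 52 mm across, 6 mm thick; on it a round hub 32 mm across; 22 mm high overall, through bore 19 mm, 70 to 150 g. Origin on the axis at the flange's underside, z towards the hub. Starts flange down on the bench in any of the rack's lanes, 50 to 75 mm inside the mouth, hub up through the slot.
- glue_bottle: Bystander: white glue bottle with a red cap standing between rack and stand, 53 mm in diameter, 150 mm high; origin at its underside's centre. Must not be disturbed.
- wick_spool: Bystander: wooden spool of wick cord standing upright behind the glue bottle, 54 mm in diameter, 62 mm high; origin at its underside's centre. Must not be disturbed.
- screwdriver: Bystander: red-handled screwdriver lying behind the work, 25 x 210 x 22 mm, long along its y; origin under its middle. Must not be disturbed.
Things that resemble listed ones, but are neither listed nor needed, are in the scene too. Leave any blue look-alike of the spacer_medium alone. Of the things shaped like the stand, the wooden one is meant.

How it is judged:
By the outcome, as a careful person would: the job done as asked, in the order asked, and still so for the second after the job is handed in, with the robot touching nothing.
It also fails if it takes over 72 s, if anything falls off the work surface, if the arm or the gripper's body presses on something with over 40 N, if the wrist force passes 120 N, or if a joint passes its speed limit or range.

ROBOT

A 6-joint arm with a two-finger parallel gripper is mounted at the origin on the work surface; the furniture and walls round the work are solid. World frame = base frame: x ahead of the robot, y to its left, z up, the work surface at z = 0. Lengths are in mm, angles in degrees, forces in N, time in s.
With the tool pointing down it reaches from about 300 to 850 mm from the base axis. Payload 4.2 kg.
Tool frame: the origin (TCP) lies on the centre line of the jaws, within the pads' length; the fingertips stand env.nose_length ahead of it and the grasp point (between the pads) lies 2 mm behind it (env.nose_length is the distance from the TCP to the fingertips, in mm); z points along the fingers, y is the direction in which the jaws open and shut (so a half turn about z gives the same grasp; the last joint's range is limited). The gripper opens to 91 mm and grips with 3 to 60 N. Pads are 32 mm wide; open, the fingers measure 118 mm over their backs; the gripper's body (76 mm by 178 mm) begins 60 mm behind the grasp point.
Start: joints at [-69.328, 18.312, 89.639, -0, 72.044, -1.146], TCP at [213.71, -533.825, 230.976] pointing down, gripper open.
Joint ranges: [-177.97, 177.97], [-48.28, 115.42], [12.27, 149.76], [-77.06, 257.06], [2.81, 150.46], [-146.56, 146.56]. Speed limits (degrees/s): [147.25, 147.25, 180, 180, 180, 180].

INTERFACE

Orientations are given as [roll, pitch, yaw] about the fixed x, y, z axes, in that order (R = Rz(yaw) Ry(pitch) Rx(roll)).
In Python, from workcell import env gives the robot as it stands. The module is installed in compiled form; this text tells all that it offers.
- The arm moves only by the tool jog_arm, never from a script. Its argument "deltas" is a list that holds one entry, the list of rows, each a list of 5 numbers: the shift along the tool's x, y, z in m, then the turn about the tool's z in degrees, then the finger opening in m, from 0 to 0.0912. A call has 1 to 20 rows; each row is the pose to reach, as a shift and turn from the pose commanded when the call began, along the tool's axes at that moment; what a row does not reach only later rows make up. A row lasts 1/12 s, in which the tool goes at most 41.7 mm and 7.16 degrees, less where a joint would pass 70% of its speed; a pose out of reach is approached as far as the arm can. A call with a gripper value outside its range is refused whole. The fingers move at their own pace and stop on an object; "grip_force" is the grip in N (left out, the last holds). Time passes only in rows, so rows that repeat a pose let the fingers close. It gives the time, the measured TCP pose, the force and the opening at its end, in the units of the state.
- env.state(): the state, without advancing time (a new reading comes with each control period).
- env.grab_frame(name): name is "scene" or "top" or "wrist"; returns the picture (420x560x3 uint8, red, green, blue); there is no depth.
- env.camera_params(name): a dict with "fx", "fy", "cx", "cy" (pixels), "k1" (the pictures are not rectified: a ray, as slopes to the right and down, at radius r is drawn at 1 + k1 r^2 times it, then the intrinsics apply), "xyz" and "orientation" of the camera in the world. Camera axes: x right, y down, z forward; pixel columns grow to the right and rows downward; lengths in mm; the calibration is good to about 2 mm. A picture is of the moment at which its call begins: read the wrist's pose just before it. camera_params takes no time and is no camera call; for the wrist camera it gives the pose at the moment of the call.
- env.job_done(): hands the job in, once; it reports no verdict.
Trained networks look in the newest picture that a camera, given by its name, has taken for a name from the list of things; names that differ only in an ending like _2 or _b are one class to them, and where a whole thing is asked for, a point or a joint stands for the part that bears it (a point fixed in the world has none). Each returns a list of dicts, best first, with "conf" (0 to 1); they miss things now and then, are a little off and sometimes report something else, mostly with a low value. They report only what shows in the picture. A call takes as long as a camera call. They do not tell look-alikes from the thing itself.
- env.look_for(camera, label): "xyz" ([x, y, z] in mm, in world coordinates, good to about 4 mm: the middle of the surface that is visible of it).
The state is a dict: "time_s": time; "qpos": joint angles; "qvel": joint speeds; "effort": joint torques, N m; "ee_pos": TCP position; "ee_rot": TCP orientation; "force": force on the tool from outside, world axes, zero at the start; "torque": the same for the moment, N m; "gripper_width": finger opening in mm.
Only numpy, scipy, OpenCV 4.12 (cv2) and the standard library are available. Lean on these libraries where they do the work, as an engineer would, in place of code of your own. Each camera call takes 0.05 s, during which the arm holds its last target.

## Working session

There is one attempt and no reset: what is moved stays moved. The work goes in short steps, Python scripts to look and compute and a tool call to move; the robot and the scene stay as the last step left them, time stands still between calls to the robot, and variables do not carry over. Pictures are saved under pics/ and viewed, and the job is handed in when it is done.

Besides the shell and the picture viewer there is one more tool, called after ">>>" as name(argument=value, ...) on one line, values as JSON. jog_arm: Moves the arm, as the interface text tells. Its arguments: {"type":"object","properties":{"deltas":{"type":"array"},"grip_force":{"type":"number"}},"required":["deltas"]}

```bash
mkdir -p pics; python3 - <<'E'
from workcell import env
import cv2
print(env.state(), env.nose_length)
for n in ("scene","top","wrist"):
    im=env.grab_frame(n); cv2.imwrite(f"pics/{n}0.png",im[:,:,::-1]); print(n,env.camera_params(n))
    for l in ("spacer_large","spacer_medium","spacer_small","keeper_pin","rack_mouth","rack","spindle_tip","stand","glue_bottle"):
        if n!="wrist":
            print(l,[(d['xyz'],round(d['conf'],2)) for d in env.look_for(n,l)][:4])
E
```

```text
{'time_s': 0.0, 'qpos': array([-6.93265566e+01,  1.83498663e+01,  8.97061511e+01,  1.26525006e-03,
        7.20439854e+01, -1.14531900e+00]), 'qvel': array([ 0.05029646, -0.08330731,  0.01188151, -0.01857606, -0.00109948,
        0.01033696]), 'effort': array([ 2.00866552e-04, -4.12466455e+01, -2.31970453e+01,  7.28727831e-02,
        4.57309652e-02, -1.70230164e-04]), 'ee_pos': array([ 213.55518549, -533.35752705,  230.13977861]), 'ee_rot': array([-1.79900041e+02, -3.20158206e-03,  2.18183685e+01]), 'force': array([ 0.5445932 , -0.45290797,  0.34871768]), 'torque': array([ 0.01204682, -0.00729095,  0.03222828]), 'gripper_width': 90.83628064951822} 17.0
scene {'fx': 515.4969487101603, 'fy': 515.4969487101603, 'cx': 279.271883613606, 'cy': 218.83210457115277, 'k1': -0.11309912746781854, 'xyz': array([-416.1518423 ,  733.29254247, 1112.44340649]), 'orientation': array([-129.21423624,    0.14703257, -131.10140416])}
spacer_large [([600.7, -312.6, 10.3], 0.43)]
spacer_medium [([367.8, -174.5, 6.4], 0.77)]
spacer_small [([558.7, -134.2, 12.5], 0.57)]
keeper_pin [([276.0, 204.7, 91.0], 0.7
[... 744 characters left out ...]
mall [([561.9, -131.5, 7.9], 0.65), ([603.1, -303.8, 7.9], 0.52)]
keeper_pin [([284.7, 201.8, 94.2], 0.97), ([552.8, 188.6, 89.1], 0.92)]
rack_mouth [([596.7, -208.6, 12.7], 0.61)]
rack [([598.3, -210.4, 10.9], 0.89)]
spindle_tip [([542.2, 174.4, 10.3], 0.67), ([286.3, 203.5, 10.4], 0.57)]
stand [([546.0, 175.4, 8.2], 0.77), ([288.5, 197.4, 11.2], 0.6), ([596.7, -206.9, 10.4], 0.42)]
glue_bottle [([497.5, -7.2, 107.0], 0.67)]
wrist {'fx': 338.321536974186, 'fy': 338.321536974186, 'cx': 282.93305549276295, 'cy': 205.16363759458008, 'k1': 0.018025658101561634, 'xyz': array([ 274.28623043, -509.61100335,  384.16206378]), 'orientation': array([ 1.66544495e+02,  4.04378465e-02, -6.81383815e+01])}
```

View pics/scene0.png

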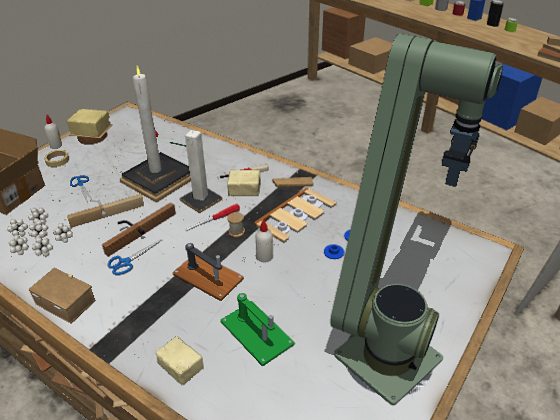

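View pics/top0.png

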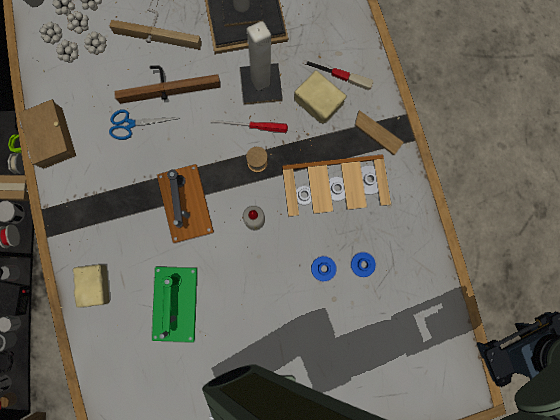

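View pics/wrist0.png

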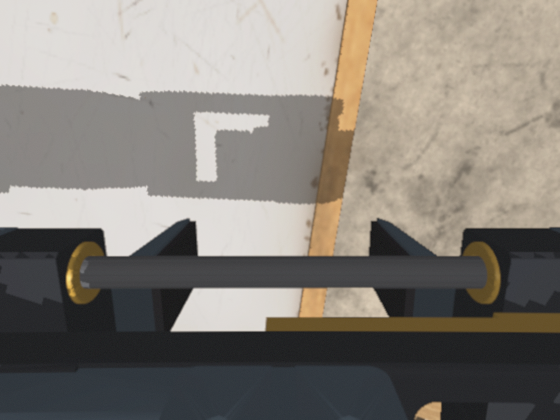

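Scene: the wooden stand is at about (187,203) in top, the rack at (335,185), and blue look-alikes at (323,268) and (363,264). I'll zoom in to fit poses.

```bash
cat > h.py <<'E'
import numpy as np, cv2
from scipy.spatial.transform import Rotation as R
def proj(p,P):
    P=np.atleast_2d(np.asarray(P,float)); Rw=R.from_euler('xyz',p['orientation'],degrees=True).as_matrix()
    c=(P-p['xyz'])@Rw; s=c[:,:2]/c[:,2:]; r2=(s**2).sum(1,keepdims=True); s=s*(1+p['k1']*r2)
    return s*[p['fx'],p['fy']]+[p['cx'],p['cy']]
def unproj(p,uv,z):
    uv=np.atleast_2d(np.asarray(uv,float)); d=(uv-[p['cx'],p['cy']])/[p['fx'],p['fy']]; s=d.copy()
    for _ in range(20): s=d/(1+p['k1']*(s**2).sum(1,keepdims=True))
    Rw=R.from_euler('xyz',p['orientation'],degrees=True).as_matrix()
    r=np.c_[s,np.ones(len(s))]@Rw.T
    return p['xyz']+r*((z-p['xyz'][2])/r[:,2:])
E
python3 - <<'E'
import cv2
im=cv2.imread('pics/top0.png')
cv2.imwrite('pics/t_rack.png',cv2.resize(im[145:225,270:400],None,fx=6,fy=6,interpolation=cv2.INTER_CUBIC))
cv2.imwrite('pics/t_stand.png',cv2.resize(im[155:250,145:225],None,fx=6,fy=6,interpolation=cv2.INTER_CUBIC))
im=cv2.imread('pics/scene0.png')
cv2.imwrite('pics/s_rack.png',cv2.resize(im[170:250,245:345],None,fx=6,fy=6,interpolation=cv2.INTER_CUBIC))
cv2.imwrite('pics/s_stand.png',cv2.resize(im[235:305,165:255],None,fx=6,fy=6,interpolation=cv2.INTER_CUBIC))
E
```

```text
(no output)
```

View pics/t_rack.png

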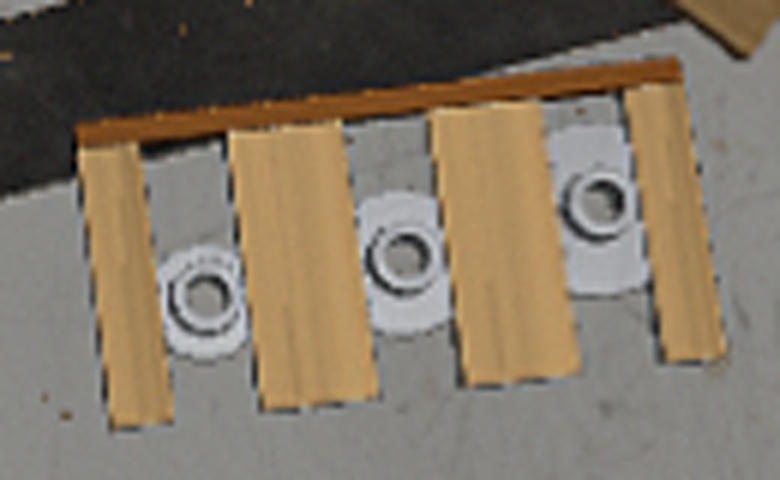

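View pics/t_stand.png

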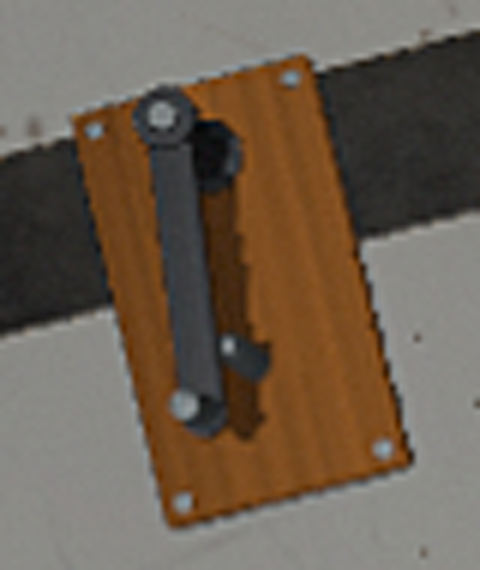

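View pics/s_rack.png

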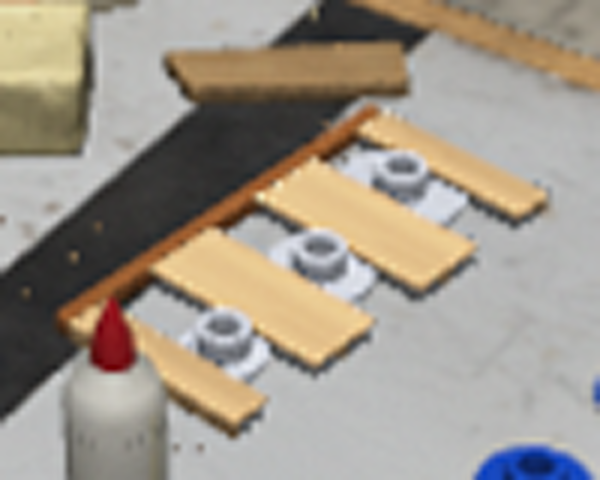

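View pics/s_stand.png

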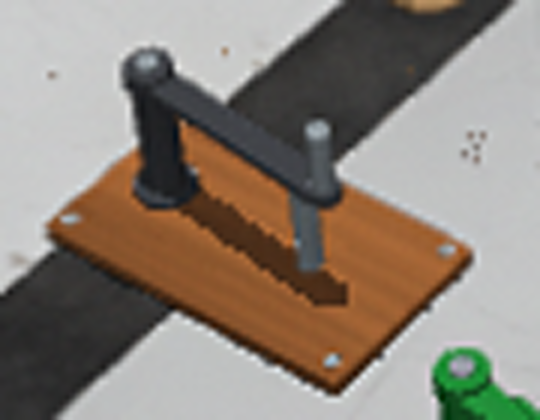

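```bash
cat > fit.py <<'E'
from h import *
from workcell import env
from scipy.optimize import least_squares
T=env.camera_params('top');S=env.camera_params('scene')
def full(c,u0,v0): return (np.array(c,float)+.5)/6-.5+[u0,v0]
tr=full([(112,428),(172,422),(262,410),(380,397),(465,385),(580,370),(663,360),(725,357)],270,145)
rk=[(0,y,13) for y in (137,109,71,19,-19,-71,-109,-137)]
sr=full([(545,192),(515,213),(475,243),(420,282),(372,322),(315,360),(263,400),(235,425)][::-1],245,170)
sk=rk
ts=full([(72,118),(305,57),(412,463),(172,527),(230,345),(162,114)],145,155)
st=[(130,55,12),(130,-55,12),(-60,-55,12),(-60,55,12),(0,0,80)]
ss=full([(473,255),(335,387),(50,230)],165,235)
def tf(q,P):
    P=np.array(P,float);c,s=np.cos(q[2]),np.sin(q[2]);return np.c_[q[0]+c*P[:,0]-s*P[:,1],q[1]+s*P[:,0]+c*P[:,1],P[:,2]]
def go(obs,q0):
    f=lambda q:np.concatenate([(proj(c,tf(q,P))-uv).ravel() for c,P,uv in obs])
    r=least_squares(f,q0); print(r.x[:2].round(1),np.degrees(r.x[2]).round(2),r.fun.reshape(-1,2).round(1).tolist());return r.x
go([(T,rk,tr)],[530,-200,0]);go([(S,rk,sr)],[530,-200,0]);go([(T,rk,tr),(S,rk,sr)],[530,-200,0])
sS=[(-60,55,12),(-60,-55,12),(130,55,12)]
go([(T,st,ts[:5])],[530,180,0])
go([(T,st[:4],ts[:4])],[530,180,0])
# pin top top cam
print('pin',unproj(T,full([(183,403)],145,155),128),unproj(S,full([(318,128)],165,235),128),'spindle',unproj(T,full([(229,343)],145,155),80))
print('pivot',unproj(T,full([(162,114)],145,155),96),unproj(S,full([(150,62)],165,235),96))
print('hubs',unproj(T,full([(207,292),(407,255),(603,200)],270,145),22).round(1).tolist())
print('hubsS',unproj(S,full([(223,325),(319,246),(402,166)],245,170),22).round(1).tolist())
print('S corners',unproj(S,ss,12).round(1).tolist())
E
python3 fit.py
```

```text
[ 525.6 -226.1] 6.43 [[-0.2, 0.1], [0.4, -0.2], [-0.2, 0.1], [-0.2, -0.1], [-0.2, 0.1], [0.0, 0.3], [0.2, 0.3], [0.2, -0.5]]
[ 527.1 -225.6] 6.76 [[-0.3, -0.4], [0.8, -0.5], [-0.2, 0.5], [0.4, -0.6], [-0.4, 0.7], [-0.1, 0.1], [0.0, 0.1], [-0.1, 0.0]]
[ 526.1 -225.8] 6.53 [[-0.3, 0.0], [0.3, -0.3], [-0.3, -0.1], [-0.3, -0.3], [-0.3, -0.0], [-0.1, 0.1], [0.1, 0.0], [0.0, -0.7], [-0.2, -0.3], [0.9, -0.4], [-0.1, 0.6], [0.6, -0.5], [-0.2, 0.8], [0.2, 0.3], [0.3, 0.3], [0.2, 0.2]]
[514.  171.6] 15.02 [[-0.5, -0.1], [0.6, -0.9], [0.6, 0.2], [-0.3, 0.8], [-0.4, 0.0]]
[514.  171.9] 14.98 [[-0.6, -0.2], [0.5, -0.9], [0.5, 0.2], [-0.4, 0.8]]
pin [[485.10102901 179.05962692 128.        ]] [[484.87431492 178.40357651 128.        ]] spindle [[514.8579057  171.15438771  80.        ]]
pivot [[607.19740679 197.3774765   96.        ]] [[607.04137397 195.12415533  96.        ]]
hubs [[568.5, -132.3, 22.0], [584.3, -220.1, 22.0], [608.5, -307.8, 22.0]]
hubsS [[567.9, -132.3, 22.0], [584.6, -219.8, 22.0], [608.2, -308.0, 22.0]]
S corners [[465.9, 108.9, 12.0], [440.2, 212.3, 12.0], [619.1, 258.8, 12.0]]
```

```bash
cat > p.py <<'E'
import json,sys,numpy as np
# usage: p.py plan x y z yaw | p.py set dx dy dz turn (m,deg)  ; pose file holds commanded pose
try: c=json.load(open('cur.json'))
except Exception: c=[213.71,-533.825,230.976,21.818]
a=[float(v) for v in sys.argv[2:]]
y=np.radians(c[3]);X=np.array([np.cos(y),np.sin(y)]);Y=np.array([np.sin(y),-np.cos(y)])
if sys.argv[1]=='plan':
    for i in range(0,len(a),4):
        t=a[i:i+4]
        d=np.array(t[:2])-c[:2]; print([round(float(v),4) for v in (d@X/1e3,d@Y/1e3,(c[2]-t[2])/1e3)],round(-((t[3]-c[3]+180)%360-180),1),'dist',round(float(np.linalg.norm(d))))
else:
    if sys.argv[1]=='set':
        p=np.array(c[:2])+1e3*(a[0]*X+a[1]*Y); c=[*p,c[2]-1e3*a[2],c[3]-a[3]]; json.dump([float(v) for v in c],open('cur.json','w'))
    print('cmd',np.round(c,2))
    from workcell import env
    s=env.state(); print(s['time_s'],s['ee_pos'].round(1),s['ee_rot'].round(2),s['force'].round(1),s['qpos'].round(0),s['gripper_width'])
E
python3 p.py plan 485 178.8 200 146; python3 p.py show
```

```text
[0.5167, -0.5608, 0.031] -124.2 dist 763
cmd [ 213.71 -533.83  230.98   21.82]
1.05 [ 213.7 -533.8  231. ] [180.    -0.    21.82] [-0.4 -0.6  0.9] [-69.  18.  90.   0.  72.  -1.] 91.3818392588002
```

>>> jog_arm(deltas=[[[0.027,-0.029,0.0,-7,0.05],[0.054,-0.059,0.0,-14,0.034],[0.081,-0.088,0.0,-21,0.034],[0.108,-0.117,0.0,-28,0.034],[0.135,-0.147,0.0,-35,0.034],[0.162,-0.176,0.0,-42,0.034],[0.189,-0.205,0.0,-49,0.034],[0.216,-0.234,0.0,-56,0.034],[0.243,-0.264,0.0,-63,0.034],[0.27,-0.293,0.0,-70,0.034],[0.297,-0.322,0.0,-77,0.034],[0.324,-0.352,0.0,-84,0.034],[0.351,-0.381,0.0,-91,0.034],[0.378,-0.41,0.0,-98,0.034],[0.405,-0.44,0.0,-105,0.034],[0.432,-0.469,0.0,-112,0.034],[0.459,-0.498,0.01,-119,0.034],[0.486,-0.528,0.02,-124.2,0.034],[0.5167,-0.5608,0.031,-124.2,0.034],[0.5167,-0.5608,0.031,-124.2,0.034]]])

```text
time_s: 2.72
ee_pos: [486.4, 184.1, 198.1]
ee_rot: [179.9, -0.1, 146.3]
force: [0.8, -0.5, 0.2]
gripper_width: 34.2
```

```bash
python3 p.py set 0.5167 -0.5608 0.031 -124.2
python3 - <<'E'
from workcell import env
from h import *
p=env.camera_params('wrist');im=env.grab_frame('wrist')
b=im[:,:,::-1].copy()
for P,c in (((485,178.8,128),(0,0,255)),((514.3,171.3,80),(0,255,0)),((606.2,196,96),(255,0,0))):
    u=proj(p,P)[0]; print(u)
    cv2.circle(b,tuple(int(v) for v in u),4,c,1)
cv2.imwrite('pics/w1.png',b)
E
python3 p.py plan 485 178.8 114 146
```

```text
cmd [484.97 178.84 199.98 146.02]
2.7167 [486.4 184.1 198.1] [ 1.7991e+02 -9.0000e-02  1.4626e+02] [ 0.8 -0.5  0.2] [ 19.  15. 100.   0.  65. -37.] 34.21093535409647
[274.99286999 224.4461006 ]
[288.14537107 240.48546649]
[373.3073606  317.63993476]
[-0.0, -0.0, 0.086] 0.0 dist 0
```

View pics/w1.png

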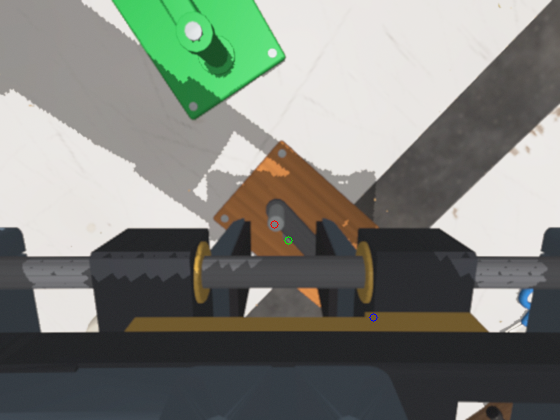

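```bash
python3 p.py show
python3 - <<'E'
from workcell import env
from h import *
p=env.camera_params('wrist');im=env.grab_frame('wrist')
b=im[:,:,::-1].copy()
b=cv2.resize(b[150:300,200:360],None,fx=4,fy=4,interpolation=cv2.INTER_CUBIC)
for P,c in (((485,178.8,128),(0,0,255)),((485,178.8,92),(0,255,255)),((514.3,171.3,80),(0,255,0))):
    u=(proj(p,P)[0]-[200,150])*4; print(u)
    cv2.circle(b,tuple(int(v) for v in u),6,c,1)
cv2.imwrite('pics/w2.png',b)
E
python3 p.py show
```

```text
cmd [484.97 178.84 199.98 146.02]
2.7667 [485.6 182.1 198.5] [-1.7997e+02 -8.0000e-02  1.4625e+02] [-0.9  0.1  0.8] [ 19.  15. 100.   0.  66. -37.] 33.679525879443894
[313.28596049 294.66929047]
[315.56565553 242.76352963]
[363.90969253 359.34864254]
cmd [484.97 178.84 199.98 146.02]
2.8167 [484.9 180.  199. ] [-1.7990e+02 -5.0000e-02  1.4618e+02] [ 0.1 -1.2  0.4] [ 19.  15. 100.  -0.  66. -37.] 33.729959374560345
```

View pics/w2.png

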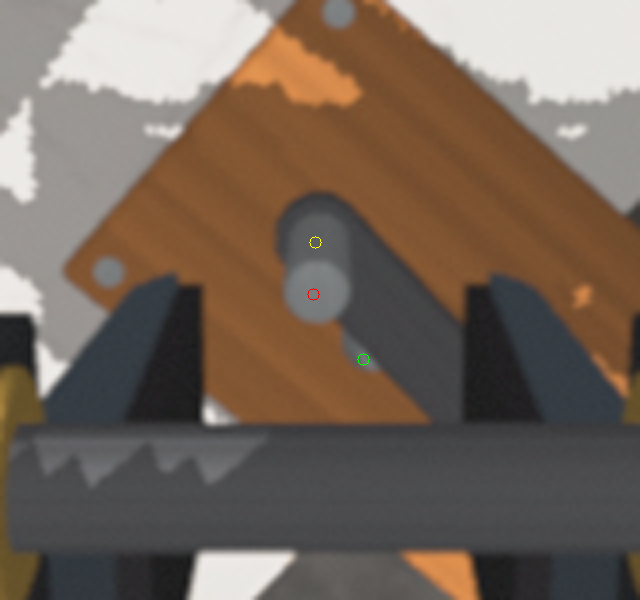

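>>> jog_arm(deltas=[[[0,0,0.02,0,0.034],[0,0,0.05,0,0.034],[0,0,0.075,0,0.034],[0,0,0.086,0,0.034],[0,0,0.086,0,0.024],[0,0,0.086,0,0.024]]])

```text
time_s: 3.32
ee_pos: [484.8, 177.5, 114.4]
ee_rot: [-180.0, 0.0, 145.9]
force: [0.9, 0.3, -0.2]
gripper_width: 24.9
```

```bash
python3 p.py set 0 0 0.086 0
python3 p.py plan $(python3 -c "
import numpy as np
for a in list(np.linspace(188.1,104,18)[1:]):
    print(606.1+123*np.cos(np.radians(a)),196+123*np.sin(np.radians(a)),114,146.02)")
```

```text
cmd [484.97 178.84 113.98 146.02]
3.3167 [484.8 177.5 114.4] [-1.7997e+02  1.0000e-02  1.4593e+02] [ 0.9  0.3 -0.2] [ 19.  19. 107.  -0.  54. -37.] 24.857882713074368
[0.0072, 0.0077, -0.0] -0.0 dist 11
[0.0132, 0.0164, -0.0] -0.0 dist 21
[0.0185, 0.0256, -0.0] -0.0 dist 32
[0.023, 0.0353, -0.0] -0.0 dist 42
[0.0266, 0.0453, -0.0] -0.0 dist 52
[0.0293, 0.0555, -0.0] -0.0 dist 63
[0.0311, 0.066, -0.0] -0.0 dist 73
[0.032, 0.0766, -0.0] -0.0 dist 83
[0.032, 0.0872, -0.0] -0.0 dist 93
[0.0311, 0.0977, -0.0] -0.0 dist 103
[0.0293, 0.1082, -0.0] -0.0 dist 112
[0.0266, 0.1185, -0.0] -0.0 dist 121
[0.023, 0.1285, -0.0] -0.0 dist 131
[0.0186, 0.1381, -0.0] -0.0 dist 139
[0.0133, 0.1473, -0.0] -0.0 dist 148
[0.0073, 0.1561, -0.0] -0.0 dist 156
[0.0005, 0.1643, -0.0] -0.0 dist 164
```

>>> jog_arm(deltas=[[[0.007,0.008,0,0,0.024],[0.013,0.016,0,0,0.024],[0.0185,0.0255,0,0,0.024],[0.023,0.035,0,0,0.024],[0.0265,0.045,0,0,0.024],[0.029,0.0555,0,0,0.024],[0.031,0.066,0,0,0.024],[0.032,0.0765,0,0,0.024],[0.032,0.087,0,0,0.024],[0.031,0.0975,0,0,0.024],[0.029,0.108,0,0,0.024],[0.0265,0.1185,0,0,0.024],[0.023,0.1285,0,0,0.024],[0.0185,0.138,0,0,0.024],[0.0135,0.147,0,0,0.024],[0.0075,0.156,0,0,0.024],[0.001,0.164,0,0,0.024],[0.001,0.164,0,0,0.024],[0.001,0.164,-0.03,0,0.03],[0.001,0.164,-0.07,0,0.04]]])

```text
time_s: 4.98
ee_pos: [574.0, 314.3, 180.3]
ee_rot: [-179.5, -0.2, 146.0]
force: [1.3, 0.4, 0.7]
gripper_width: 33.9
```

```bash
python3 p.py set 0.001 0.164 -0.07 0
python3 - <<'E'
from workcell import env
from h import *
b=env.grab_frame('top')[:,:,::-1]; p=env.camera_params('top')
cv2.imwrite('pics/t2.png',cv2.resize(b[120:300,110:290],None,fx=3,fy=3))
# rack frame plan
q=[526,-225.8,np.radians(6.5)]
c,s=np.cos(q[2]),np.sin(q[2])
for n,h in (('L',(608.3,-307.9)),('M',(584.4,-220)),('S',(568.2,-132.3))):
    d=np.array(h)-q[:2]; print(n,(c*d[0]+s*d[1]).round(1),(-s*d[0]+c*d[1]).round(1))
E
```

```text
cmd [575.81 315.39 183.98 146.02]
4.9833 [574.  314.3 180.3] [-179.52   -0.25  145.99] [1.3 0.4 0.7] [ 28.  28.  82.  -0.  71. -28.] 33.93137069443411
L 72.5 -90.9
M 58.7 -0.8
S 52.5 88.1
```

View pics/t2.png

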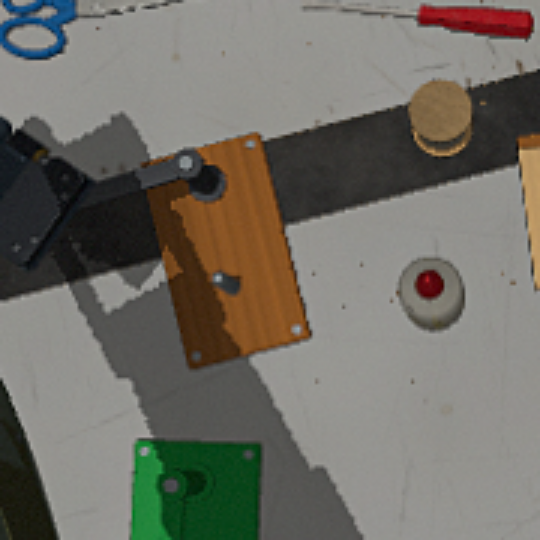

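```bash
python3 p.py plan 608.3 -307.9 120 96.5
```

```text
[-0.3753, -0.4987, 0.064] 49.5 dist 624
```

>>> jog_arm(deltas=[[[-0.01,-0.015,-0.03,3,0.05],[-0.03,-0.04,-0.03,6,0.05],[-0.053,-0.07,-0.03,9,0.05],[-0.076,-0.101,-0.03,12,0.05],[-0.099,-0.132,-0.03,15,0.05],[-0.122,-0.162,-0.03,18,0.05],[-0.145,-0.193,-0.03,21,0.05],[-0.168,-0.223,-0.03,24,0.05],[-0.191,-0.254,-0.03,27,0.05],[-0.214,-0.284,-0.03,30,0.05],[-0.237,-0.315,-0.03,33,0.05],[-0.26,-0.345,-0.02,36,0.05],[-0.283,-0.376,0.0,39,0.05],[-0.306,-0.407,0.02,42,0.05],[-0.329,-0.437,0.04,45,0.05],[-0.35,-0.465,0.064,48,0.05],[-0.367,-0.488,0.064,49.5,0.05],[-0.3753,-0.4987,0.064,49.5,0.05],[-0.3753,-0.4987,0.064,49.5,0.05],[-0.3753,-0.4987,0.064,49.5,0.05]]])

```text
time_s: 6.7
ee_pos: [608.5, -308.1, 120.3]
ee_rot: [179.9, -0.0, 96.5]
force: [-0.4, 0.5, -1.0]
gripper_width: 49.9
```

```bash
python3 p.py set -0.3753 -0.4987 0.064 49.5; cat > wv.py <<'E'
import sys
from workcell import env
from h import *
x,y,z,out=float(sys.argv[1]),float(sys.argv[2]),float(sys.argv[3]),sys.argv[4]
p=env.camera_params('wrist');b=env.grab_frame('wrist')[:,:,::-1].copy()
t=np.linspace(0,2*np.pi,60)
for r,c in ((16,(0,0,255)),(9.5,(0,255,0))):
    u=proj(p,np.c_[x+r*np.cos(t),y+r*np.sin(t),0*t+z]); cv2.polylines(b,[np.int32(u*8)],True,c,1,cv2.LINE_AA,3)
u=proj(p,[x,y,z])[0]; print(u)
cv2.imwrite('pics/'+out,b)
E
python3 wv.py 608.3 -307.9 22 w3.png;python3 p.py show
```

```text
cmd [ 608.27 -307.91  119.98   96.52]
6.7 [ 608.5 -308.1  120.3] [ 1.7994e+02 -1.0000e-02  9.6450e+01] [-0.4  0.5 -1. ] [-28.  32.  83.   0.  65. -34.] 49.939149886733425
[282.37738309 211.37150845]
cmd [ 608.27 -307.91  119.98   96.52]
6.75 [ 608.6 -307.1  120.7] [ 1.7994e+02 -1.0000e-02  9.6530e+01] [-0.8 -0.2  0.3] [-28.  32.  83.   0.  65. -34.] 49.77102527446697
```

View pics/w3.png

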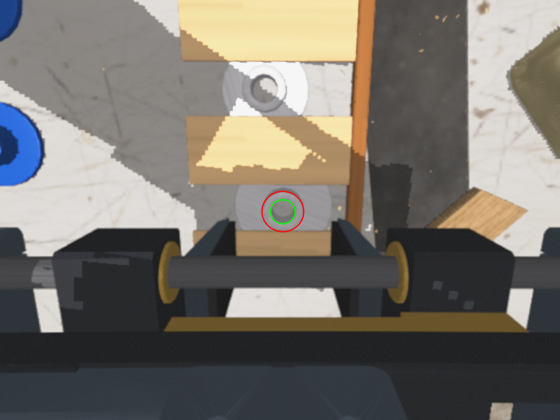

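>>> jog_arm(deltas=[[[0,0,0.03,0,0.05],[0,0,0.06,0,0.05],[0,0,0.08,0,0.05],[0,0,0.088,0,0.05],[0,0,0.088,0,0.05],[0,0,0.088,0,0.025],[0,0,0.088,0,0.025],[0,0,0.088,0,0.025],[0,0,0.088,0,0.025],[0,0,0.088,0,0.025]]], grip_force=20)

```text
time_s: 7.58
ee_pos: [609.3, -308.2, 33.8]
ee_rot: [179.8, 0.1, 96.5]
force: [-0.2, 0.9, 6.6]
gripper_width: 30.6
```

>>> jog_arm(deltas=[[[0,-0.004,0,0,0.025],[0,-0.014,0,0,0.025],[0,-0.026,0,0,0.025],[0,-0.038,0,0,0.025],[0,-0.05,0,0,0.025],[0,-0.062,0,0,0.025],[0,-0.074,0,0,0.025],[0,-0.086,0,0,0.025],[0,-0.098,0,0,0.025],[0,-0.11,0,0,0.025],[0,-0.119,0,0,0.025],[0,-0.123,0,0,0.025],[0,-0.123,0,0,0.025],[0,-0.123,0,0,0.045],[0,-0.123,0,0,0.045],[0,-0.123,0.003,0,0.045],[0,-0.123,0.006,0,0.045]]])

```text
time_s: 9.0
ee_pos: [485.4, -321.7, 25.4]
ee_rot: [-179.9, -0.0, 96.5]
force: [-0.2, -0.3, -0.4]
gripper_width: 45.1
```

```bash
python3 p.py set 0 0 0.088 0;  python3 p.py set 0 -0.123 0.006 0; python3 wv.py 486.0 -321.9 22 w4.png
```

```text
cmd [ 608.27 -307.91   31.98   96.52]
9.0 [ 485.4 -321.7   25.4] [-1.7994e+02 -4.0000e-02  9.6520e+01] [-0.2 -0.3 -0.4] [-35.  30. 103.  -0.  46. -41.] 45.06641017146797
cmd [ 486.07 -321.87   25.98   96.52]
9.0 [ 485.4 -321.7   25.4] [-1.7994e+02 -4.0000e-02  9.6520e+01] [-0.2 -0.3 -0.4] [-35.  30. 103.  -0.  46. -41.] 45.06641017146797
[284.06198205 260.50542389]
```

View pics/w4.png

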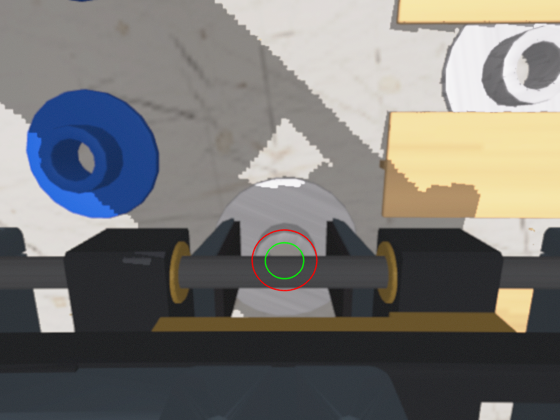

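>>> jog_arm(deltas=[[[0,0,0,0,0.025],[0,0,0,0,0.025],[0,0,0,0,0.025],[0,0,0,0,0.025],[0,0,-0.02,0,0.025],[0,0,-0.055,0,0.025],[0,0,-0.094,0,0.025],[0,0,-0.134,0,0.025],[0,0,-0.174,0,0.025],[0,0,-0.204,0,0.025],[0,0,-0.204,0,0.025]]], grip_force=35)

```text
time_s: 9.97
ee_pos: [488.9, -323.7, 237.6]
ee_rot: [179.4, 0.5, 96.5]
force: [1.8, -0.6, 0.3]
gripper_width: 31.2
```

```bash
python3 p.py set 0 0 -0.204 0; python3 p.py plan 514.5 171.3 230 15
```

```text
cmd [ 486.07 -321.87  229.98   96.52]
9.9667 [ 488.9 -323.7  237.6] [179.38   0.54  96.52] [ 1.8 -0.6  0.3] [-35.  19.  88.  -0.  72. -41.] 31.228799401957637
[0.4868, 0.0842, -0.0] 81.5 dist 494
```

>>> jog_arm(deltas=[[[0.01,0.002,0,3,0.025],[0.034,0.006,0,8,0.025],[0.066,0.011,0,14,0.025],[0.1,0.017,0,20,0.025],[0.136,0.023,0,26,0.025],[0.172,0.03,0,32,0.025],[0.208,0.036,0,38,0.025],[0.244,0.042,0,44,0.025],[0.28,0.048,0,50,0.025],[0.316,0.055,0,56,0.025],[0.352,0.061,0,62,0.025],[0.388,0.067,0,68,0.025],[0.422,0.073,0,74,0.025],[0.452,0.078,0,79,0.025],[0.474,0.082,0,81.5,0.025],[0.484,0.0837,0,81.5,0.025],[0.4868,0.0842,0,81.5,0.025],[0.4868,0.0842,0,81.5,0.025]]])

```text
time_s: 11.47
ee_pos: [514.1, 171.1, 229.3]
ee_rot: [180.0, 0.1, 15.1]
force: [-0.5, 0.2, -0.8]
gripper_width: 31.3
```

```bash
python3 p.py set  0.4868 0.0842 0 81.5; python3 -c "
from workcell import env
import cv2
b=env.grab_frame('scene')[:,:,::-1];cv2.imwrite('pics/s5.png',cv2.resize(b[180:320,150:290],None,fx=4,fy=4))
b=env.grab_frame('wrist')[:,:,::-1];cv2.imwrite('pics/w5.png',b)"
python3 p.py show
```

```text
cmd [514.46 171.34 229.98  15.02]
11.4667 [514.1 171.1 229.3] [1.7996e+02 8.0000e-02 1.5130e+01] [-0.5  0.2 -0.8] [17. 15. 94. -0. 71. 92.] 31.283607970170795
cmd [514.46 171.34 229.98  15.02]
11.5667 [514.3 170.1 229.6] [1.7995e+02 5.0000e-02 1.5000e+01] [ 0.7 -0.1 -1.5] [17. 15. 94. -0. 71. 92.] 31.569939463307918
```

View pics/s5.png

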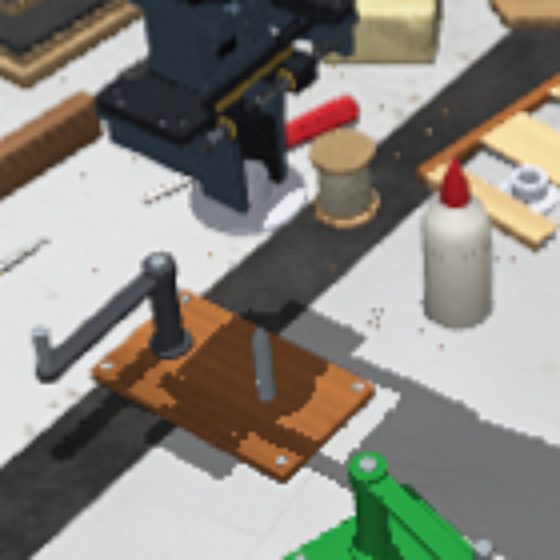

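View pics/w5.png

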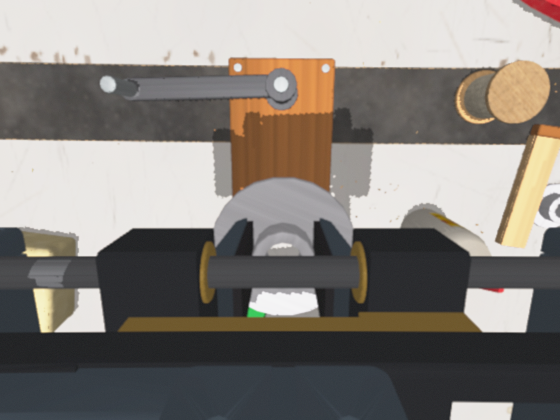

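```bash
cat > fl.py <<'E'
import sys
from workcell import env
from h import *
# predicted flange outline extremes for centre at TCP; args r
r=float(sys.argv[1]); drop=float(sys.argv[2]) # drop: flange underside below TCP
s=env.state();p=env.camera_params('wrist')
t=np.linspace(0,2*np.pi,720)
yaw=np.radians(s['ee_rot'][2])
for dx in (-3,0,3):
    c=s['ee_pos']+dx*np.array([np.cos(yaw),np.sin(yaw),0])
    u=np.vstack([proj(p,np.c_[c[0]+r*np.cos(t),c[1]+r*np.sin(t),0*t+c[2]-drop+h]) for h in (0,6)])
    print('tool dx',dx,'umin',u[:,0].min().round(1),'umax',u[:,0].max().round(1),'vmin',u[:,1].min().round(1))
u=proj(p,[514.5,171.3,80]);print(u)
E
python3 fl.py 40 26
```

```text
tool dx -3 umin 209.4 umax 356.6 vmin 178.5
tool dx 0 umin 209.1 umax 356.9 vmin 172.9
tool dx 3 umin 208.8 umax 357.1 vmin 167.3
[[281.74688501 196.76197477]]
```

```bash
cat > ov.py <<'E'
import sys
from workcell import env
from h import *
r,drop,out=float(sys.argv[1]),float(sys.argv[2]),sys.argv[3]
s=env.state();p=env.camera_params('wrist');b=env.grab_frame('wrist')[:,:,::-1]
k=4;b=cv2.resize(b[165:240,200:370],None,fx=k,fy=k,interpolation=cv2.INTER_CUBIC)
t=np.linspace(0,2*np.pi,360);yaw=np.radians(s['ee_rot'][2])
for dx,c in ((0,(0,0,255)),(-3,(0,255,0))):
  o=s['ee_pos']+dx*np.array([np.cos(yaw),np.sin(yaw),0])
  for h in (0,6):
    u=(proj(p,np.c_[o[0]+r*np.cos(t),o[1]+r*np.sin(t),0*t+o[2]-drop+h])-[200,165]+.5)*k
    cv2.polylines(b,[np.int32(u*8)],True,c,1,cv2.LINE_AA,3)
cv2.imwrite('pics/'+out,b)
E
python3 ov.py 40 26 o5.png
```

```text
(no output)
```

View pics/o5.png

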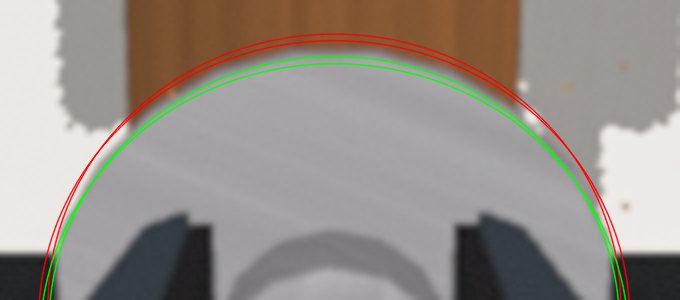

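>>> jog_arm(deltas=[[[0.0015,0,0.02,0,0.025],[0.0015,0,0.05,0,0.025],[0.0015,0,0.08,0,0.025],[0.0015,0,0.105,0,0.025],[0.0015,0,0.115,0,0.025],[0.0015,0,0.12,0,0.025],[0.0015,0,0.126,0,0.025],[0.0015,0,0.132,0,0.025],[0.0015,0,0.138,0,0.025],[0.0015,0,0.144,0,0.025]]])

```text
time_s: 12.45
ee_pos: [516.6, 171.9, 86.4]
ee_rot: [180.0, -0.1, 15.0]
force: [-0.6, -0.3, -1.4]
gripper_width: 31.1
```

```bash
python3 p.py set 0.0015 0 0.144 0; python3 -c "
from workcell import env
import cv2
b=env.grab_frame('scene')[:,:,::-1];cv2.imwrite('pics/s6.png',cv2.resize(b[200:320,150:270],None,fx=5,fy=5))"
python3 p.py show
```

```text
cmd [515.91 171.73  85.98  15.02]
12.45 [516.6 171.9  86.4] [ 1.800e+02 -1.200e-01  1.502e+01] [-0.6 -0.3 -1.4] [ 17.  23. 105.  -0.  51.  92.] 31.108610608900378
cmd [515.91 171.73  85.98  15.02]
12.5 [515.7 171.6  85.1] [1.7999e+02 3.0000e-02 1.5020e+01] [-1.   0.  -1.5] [ 17.  23. 105.  -0.  51.  92.] 31.083197024577867
```

View pics/s6.png

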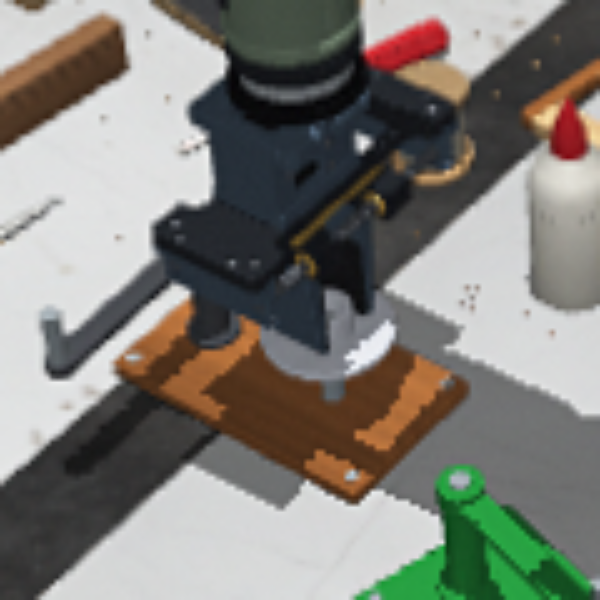

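>>> jog_arm(deltas=[[[0,0,0.008,0,0.025],[0,0,0.018,0,0.025],[0,0,0.028,0,0.025],[0,0,0.036,0,0.025],[0,0,0.041,0,0.025],[0,0,0.045,0,0.025],[0,0,0.047,0,0.025],[0,0,0.048,0,0.025],[0,0,0.048,0,0.025]]])

```text
time_s: 13.25
ee_pos: [516.0, 171.8, 37.9]
ee_rot: [180.0, -0.0, 15.0]
force: [-0.2, -0.4, -1.8]
gripper_width: 31.3
```

```bash
python3 p.py set 0 0 0.048 0
```

```text
cmd [515.91 171.73  37.98  15.02]
13.25 [516.  171.8  37.9] [ 1.800e+02 -1.000e-02  1.502e+01] [-0.2 -0.4 -1.8] [ 17.  27. 108.  -0.  45.  92.] 31.257447378177996
```

>>> jog_arm(deltas=[[[0,0,0.001,0,0.025],[0,0,0.001,0,0.046],[0,0,0.001,0,0.05],[0,0,0.001,0,0.05],[0,0,-0.02,0,0.05],[0,0,-0.06,0,0.05],[0,0,-0.1,0,0.05],[0,0,-0.14,0,0.05],[0,0,-0.175,0,0.05],[0,0,-0.175,0,0.05]]])

```text
time_s: 14.08
ee_pos: [519.8, 173.0, 220.9]
ee_rot: [-180.0, -0.9, 15.0]
force: [0.8, 0.4, 0.9]
gripper_width: 50.0
```

```bash
python3 p.py set 0 0 -0.175 0;  python3 p.py plan 584.4 -220 120 96.5; python3 -c "
from workcell import env
import cv2
b=env.grab_frame('scene')[:,:,::-1];cv2.imwrite('pics/s7.png',cv2.resize(b[200:320,150:270],None,fx=5,fy=5))
b=env.grab_frame('wrist')[:,:,::-1];cv2.imwrite('pics/w7.png',b)"
```

```text
cmd [515.91 171.73 212.98  15.02]
14.0833 [519.8 173.  220.9] [-179.97   -0.91   15.02] [0.8 0.4 0.9] [17. 16. 95. -0. 69. 92.] 49.999469057152865
[-0.0354, 0.3961, 0.093] -81.5 dist 398
```

View pics/s7.png

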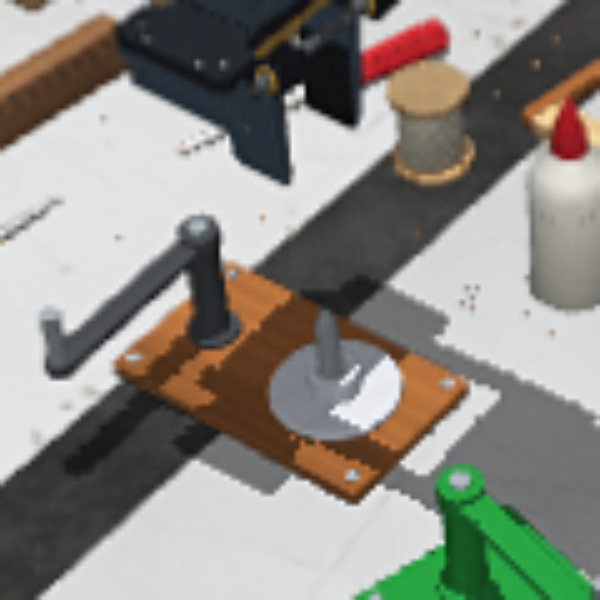

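View pics/w7.png

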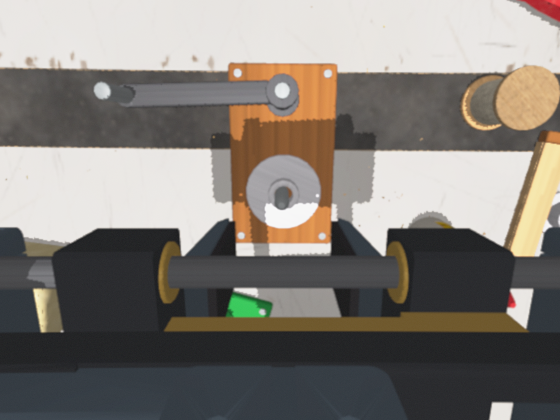

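>>> jog_arm(deltas=[[[-0.001,0.01,0,-4,0.05],[-0.003,0.032,0,-10,0.05],[-0.006,0.06,0,-16,0.05],[-0.009,0.09,0,-22,0.05],[-0.012,0.122,0,-28,0.05],[-0.015,0.154,0,-34,0.05],[-0.018,0.186,0,-40,0.05],[-0.021,0.218,0,-46,0.05],[-0.023,0.25,0,-52,0.05],[-0.026,0.282,0,-58,0.05],[-0.028,0.312,0.005,-64,0.05],[-0.03,0.34,0.02,-70,0.05],[-0.032,0.364,0.04,-76,0.05],[-0.034,0.383,0.06,-80,0.05],[-0.035,0.393,0.08,-81.5,0.05],[-0.0354,0.3961,0.09,-81.5,0.05],[-0.0354,0.3961,0.093,-81.5,0.05],[-0.0354,0.3961,0.093,-81.5,0.05]]])

```text
time_s: 15.68
ee_pos: [583.3, -219.1, 118.1]
ee_rot: [-179.8, -0.1, 96.5]
force: [0.0, -0.2, 0.7]
gripper_width: 49.6
```

```bash
python3 p.py set -0.0354 0.3961 0.093 -81.5; python3 wv.py 584.4 -220 22 w8.png;python3 p.py show
```

```text
cmd [ 584.36 -220.01  119.98   96.52]
15.6833 [ 583.3 -219.1  118.1] [-1.798e+02 -1.200e-01  9.648e+01] [ 0.  -0.2  0.7] [-22.  28.  92.   0.  61. -28.] 49.567139353647455
[284.50128086 213.87208967]
cmd [ 584.36 -220.01  119.98   96.52]
15.7333 [ 584.1 -219.2  119.6] [-1.7994e+02 -5.0000e-02  9.6520e+01] [0.2 0.3 0.5] [-22.  28.  92.   0.  61. -28.] 49.93567912924132
```

View pics/w8.png

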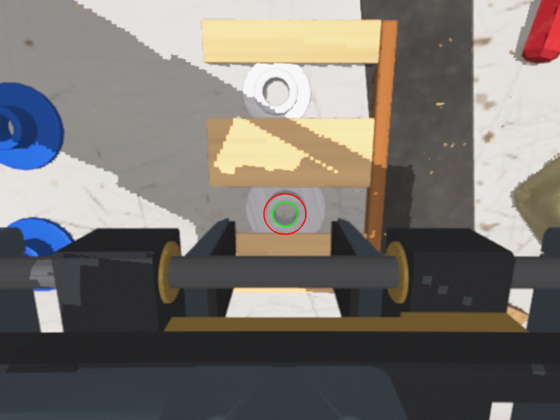

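>>> jog_arm(deltas=[[[0,0,0.03,0,0.05],[0,0,0.06,0,0.05],[0,0,0.08,0,0.05],[0,0,0.088,0,0.05],[0,0,0.088,0,0.05],[0,0,0.088,0,0.025],[0,0,0.088,0,0.025],[0,0,0.088,0,0.025],[0,0,0.088,0,0.025],[0,0,0.088,0,0.025]]], grip_force=20)

```text
time_s: 16.57
ee_pos: [585.5, -220.3, 33.9]
ee_rot: [179.8, 0.1, 96.5]
force: [0.0, 0.7, 6.5]
gripper_width: 30.6
```

>>> jog_arm(deltas=[[[0,-0.004,0,0,0.025],[0,-0.014,0,0,0.025],[0,-0.026,0,0,0.025],[0,-0.038,0,0,0.025],[0,-0.05,0,0,0.025],[0,-0.062,0,0,0.025],[0,-0.074,0,0,0.025],[0,-0.086,0,0,0.025],[0,-0.096,0,0,0.025],[0,-0.101,0,0,0.025],[0,-0.101,0,0,0.025],[0,-0.101,0,0,0.025],[0,-0.101,0,0,0.045],[0,-0.101,0,0,0.045],[0,-0.101,0.003,0,0.045],[0,-0.101,0.006,0,0.045],[0,-0.101,0.006,0,0.045]]])

```text
time_s: 17.98
ee_pos: [482.9, -231.0, 24.8]
ee_rot: [-179.9, -0.1, 96.5]
force: [-0.8, 0.5, -0.1]
gripper_width: 45.1
```

```bash
python3 p.py set 0 0 0.088 0;  python3 p.py set 0 -0.101 0.006 0; python3 wv.py 484.0 -231.4 22 w9.png
```

```text
cmd [ 584.36 -220.01   31.98   96.52]
17.9833 [ 482.9 -231.    24.8] [-1.7987e+02 -8.0000e-02  9.6520e+01] [-0.8  0.5 -0.1] [-27.  27. 110.  -0.  43. -33.] 45.114627907989394
cmd [ 484.01 -231.48   25.98   96.52]
17.9833 [ 482.9 -231.    24.8] [-1.7987e+02 -8.0000e-02  9.6520e+01] [-0.8  0.5 -0.1] [-27.  27. 110.  -0.  43. -33.] 45.114627907989394
[284.90233826 261.24222691]
```

View pics/w9.png

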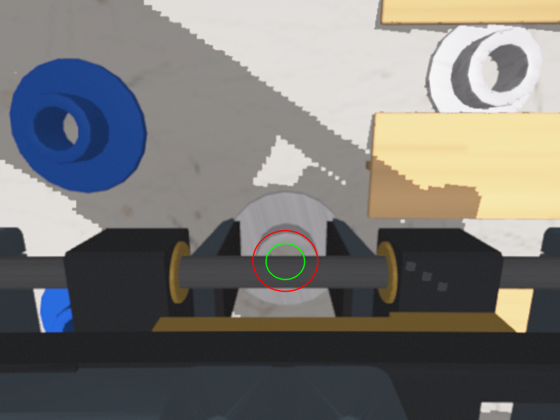

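>>> jog_arm(deltas=[[[0,0,0,0,0.025],[0,0,0,0,0.025],[0,0,0,0,0.025],[0,0,0,0,0.025],[0,0,-0.02,0,0.025],[0,0,-0.055,0,0.025],[0,0,-0.094,0,0.025],[0,0,-0.134,0,0.025],[0,0,-0.174,0,0.025],[0,0,-0.204,0,0.025],[0,0,-0.204,0,0.025]]], grip_force=35)

```text
time_s: 18.95
ee_pos: [487.1, -233.0, 237.1]
ee_rot: [179.3, 0.4, 96.5]
force: [0.9, -0.1, -0.0]
gripper_width: 31.2
```

```bash
python3 p.py set 0 0 -0.204 0; python3 p.py plan 515.2 171.5 230 15
```

```text
cmd [ 484.01 -231.48  229.98   96.52]
18.95 [ 487.1 -233.   237.1] [179.33   0.44  96.52] [ 0.9 -0.1 -0. ] [-27.  15.  94.  -0.  71. -33.] 31.172583010304898
[0.3968, 0.0767, -0.0] 81.5 dist 404
```

>>> jog_arm(deltas=[[[0.01,0.002,0,4,0.025],[0.034,0.006,0,10,0.025],[0.064,0.012,0,16,0.025],[0.096,0.018,0,22,0.025],[0.128,0.025,0,28,0.025],[0.16,0.031,0,34,0.025],[0.192,0.037,0,40,0.025],[0.224,0.043,0,46,0.025],[0.256,0.05,0,52,0.025],[0.288,0.056,0,58,0.025],[0.318,0.062,0,64,0.025],[0.346,0.067,0,70,0.025],[0.368,0.071,0,76,0.025],[0.384,0.0745,0,80,0.025],[0.393,0.076,0,81.5,0.025],[0.3968,0.0767,0,81.5,0.025],[0.3968,0.0767,0,81.5,0.025],[0.3968,0.0767,0,81.5,0.025]]])

```text
time_s: 20.45
ee_pos: [514.8, 171.0, 229.4]
ee_rot: [180.0, 0.1, 15.1]
force: [0.6, -0.4, -0.7]
gripper_width: 31.1
```

```bash
python3 p.py set 0.3968 0.0767 0 81.5; python3 ov.py 33 26 o9.png
```

```text
cmd [515.17 171.47 229.98  15.02]
20.45 [514.8 171.  229.4] [1.7997e+02 7.0000e-02 1.5060e+01] [ 0.6 -0.4 -0.7] [17. 15. 94. -0. 71. 92.] 31.11493017429388
```

View pics/o9.png

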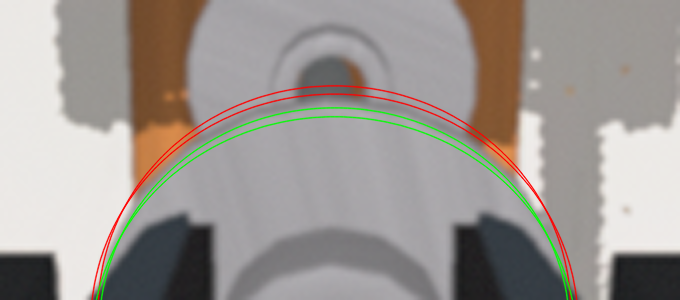

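>>> jog_arm(deltas=[[[0.001,0,0.02,0,0.025],[0.001,0,0.05,0,0.025],[0.001,0,0.08,0,0.025],[0.001,0,0.105,0,0.025],[0.001,0,0.115,0,0.025],[0.001,0,0.12,0,0.025],[0.001,0,0.126,0,0.025],[0.001,0,0.132,0,0.025],[0.001,0,0.138,0,0.025],[0.001,0,0.144,0,0.025],[0.001,0,0.144,0,0.025]]])

```text
time_s: 21.42
ee_pos: [515.7, 171.6, 85.3]
ee_rot: [180.0, 0.1, 15.0]
force: [-0.2, 0.1, -1.0]
gripper_width: 30.9
```

```bash
python3 p.py set 0.001 0 0.144 0; python3 -c "
from workcell import env
import cv2
b=env.grab_frame('scene')[:,:,::-1];cv2.imwrite('pics/s10.png',cv2.resize(b[200:320,150:270],None,fx=5,fy=5))"
```

```text
cmd [516.14 171.72  85.98  15.02]
21.4167 [515.7 171.6  85.3] [1.7999e+02 7.0000e-02 1.5020e+01] [-0.2  0.1 -1. ] [ 17.  23. 105.  -0.  51.  92.] 30.898229078462982
```

View pics/s10.png

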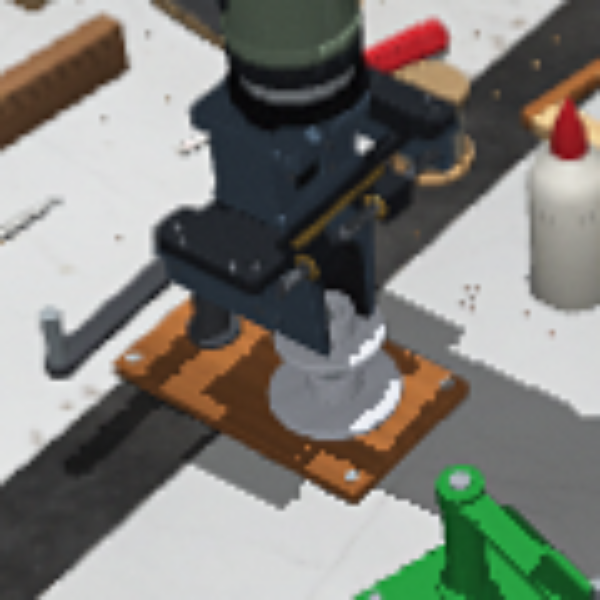

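>>> jog_arm(deltas=[[[0,0,0.006,0,0.025],[0,0,0.014,0,0.025],[0,0,0.02,0,0.025],[0,0,0.024,0,0.025],[0,0,0.026,0,0.025],[0,0,0.0265,0,0.025],[0,0,0.0265,0,0.025]]])

```text
time_s: 22.05
ee_pos: [515.5, 171.5, 59.7]
ee_rot: [180.0, 0.1, 15.0]
force: [-2.7, -0.8, 4.2]
gripper_width: 31.0
```

```bash
python3 p.py set 0 0 0.0265 0
```

```text
cmd [516.14 171.72  59.48  15.02]
22.05 [515.5 171.5  59.7] [1.7999e+02 9.0000e-02 1.5020e+01] [-2.7 -0.8  4.2] [ 17.  25. 107.  -0.  48.  92.] 30.99374111483238
```

>>> jog_arm(deltas=[[[0,0,0,0,0.046],[0,0,0,0,0.05],[0,0,0,0,0.05],[0,0,-0.01,0,0.05],[0,0,-0.04,0,0.05],[0,0,-0.08,0,0.05],[0,0,-0.12,0,0.05],[0,0,-0.153,0,0.05],[0,0,-0.153,0,0.05]]])

```text
time_s: 22.8
ee_pos: [520.1, 172.9, 220.7]
ee_rot: [-180.0, -0.9, 15.0]
force: [1.4, -0.7, 0.2]
gripper_width: 49.9
```

```bash
python3 p.py set 0 0 -0.153 0;  python3 p.py plan 568.2 -132.3 120 96.5; python3 -c "
from workcell import env
import cv2
b=env.grab_frame('scene')[:,:,::-1];cv2.imwrite('pics/s11.png',cv2.resize(b[200:320,150:270],None,fx=5,fy=5))
b=env.grab_frame('wrist')[:,:,::-1];cv2.imwrite('pics/w11.png',b)"
```

```text
cmd [516.14 171.72 212.48  15.02]
22.8 [520.1 172.9 220.7] [-179.97   -0.91   15.02] [ 1.4 -0.7  0.2] [17. 16. 95. -0. 68. 92.] 49.947589741134166
[-0.0285, 0.3071, 0.0925] -81.5 dist 308
```

View pics/s11.png

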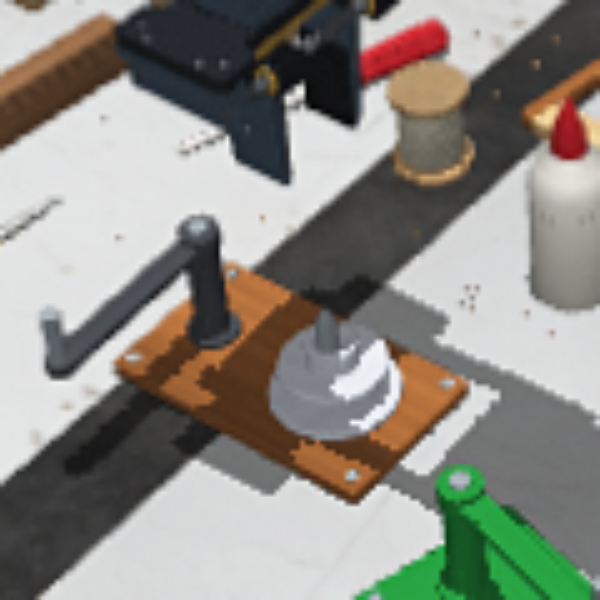

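>>> jog_arm(deltas=[[[-0.001,0.012,0,-6,0.05],[-0.004,0.034,0,-13,0.05],[-0.006,0.06,0,-20,0.05],[-0.008,0.09,0,-27,0.05],[-0.011,0.12,0,-34,0.05],[-0.014,0.15,0,-41,0.05],[-0.017,0.18,0,-48,0.05],[-0.02,0.21,0,-55,0.05],[-0.022,0.24,0,-62,0.05],[-0.025,0.268,0,-69,0.05],[-0.027,0.289,0.005,-76,0.05],[-0.028,0.301,0.02,-81.5,0.05],[-0.0285,0.306,0.045,-81.5,0.05],[-0.0285,0.307,0.07,-81.5,0.05],[-0.0285,0.307,0.088,-81.5,0.05],[-0.0285,0.307,0.0925,-81.5,0.05],[-0.0285,0.307,0.0925,-81.5,0.05]]])

```text
time_s: 24.32
ee_pos: [566.3, -131.8, 117.2]
ee_rot: [-179.7, -0.1, 96.5]
force: [-0.0, -0.4, -0.1]
gripper_width: 49.9
```

```bash
python3 p.py set -0.0285 0.307 0.0925 -81.5; python3 wv.py 568.2 -132.3 22 w12.png;python3 p.py show
```

```text
cmd [ 568.16 -132.17  119.98   96.52]
24.3167 [ 566.3 -131.8  117.2] [-1.7967e+02 -1.2000e-01  9.6510e+01] [-0.  -0.4 -0.1] [-14.  24.  98.  -0.  58. -21.] 49.93288098034128
[285.85297617 213.88518226]
cmd [ 568.16 -132.17  119.98   96.52]
24.3667 [ 567.6 -132.   119. ] [-1.7986e+02 -5.0000e-02  9.6520e+01] [-0.2  0.3  1.1] [-14.  24.  98.  -0.  58. -21.] 49.8057437823345
```

View pics/w12.png

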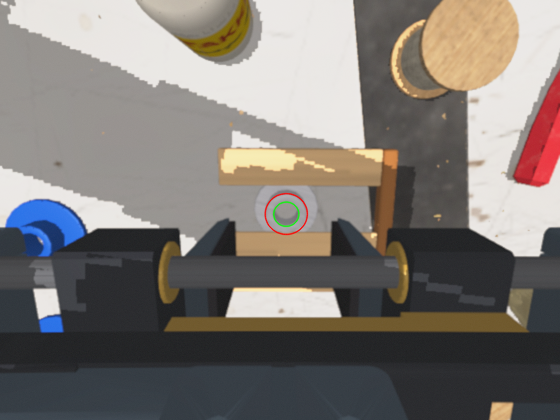

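Aligned. Slide: from 52.5 to about −36 (88 mm).

>>> jog_arm(deltas=[[[0,0,0.03,0,0.05],[0,0,0.06,0,0.05],[0,0,0.08,0,0.05],[0,0,0.088,0,0.05],[0,0,0.088,0,0.05],[0,0,0.088,0,0.025],[0,0,0.088,0,0.025],[0,0,0.088,0,0.025],[0,0,0.088,0,0.025],[0,0,0.088,0,0.025]]], grip_force=20)

```text
time_s: 25.2
ee_pos: [569.3, -132.5, 33.7]
ee_rot: [179.8, 0.1, 96.5]
force: [0.5, -0.5, 6.6]
gripper_width: 30.7
```

>>> jog_arm(deltas=[[[0,-0.004,0,0,0.025],[0,-0.014,0,0,0.025],[0,-0.026,0,0,0.025],[0,-0.038,0,0,0.025],[0,-0.05,0,0,0.025],[0,-0.062,0,0,0.025],[0,-0.074,0,0,0.025],[0,-0.084,0,0,0.025],[0,-0.088,0,0,0.025],[0,-0.088,0,0,0.025],[0,-0.088,0,0,0.025],[0,-0.088,0,0,0.045],[0,-0.088,0,0,0.045],[0,-0.088,0.003,0,0.045],[0,-0.088,0.006,0,0.045],[0,-0.088,0.006,0,0.045]]])

```text
time_s: 26.53
ee_pos: [479.6, -141.9, 24.9]
ee_rot: [-179.9, -0.1, 96.5]
force: [0.4, 0.5, 0.8]
gripper_width: 44.9
```

```bash
python3 p.py set 0 0 0.088 0;  python3 p.py set 0 -0.088 0.006 0; python3 wv.py 480.7 -142.1 22 w13.png
```

```text
cmd [ 568.16 -132.17   31.98   96.52]
26.5333 [ 479.6 -141.9   24.9] [-1.7986e+02 -6.0000e-02  9.6520e+01] [0.4 0.5 0.8] [-18.  25. 115.  -0.  41. -24.] 44.8896563584048
cmd [ 480.73 -142.16   25.98   96.52]
26.5333 [ 479.6 -141.9   24.9] [-1.7986e+02 -6.0000e-02  9.6520e+01] [0.4 0.5 0.8] [-18.  25. 115.  -0.  41. -24.] 44.8896563584048
[284.99267634 260.92921445]
```

View pics/w13.png

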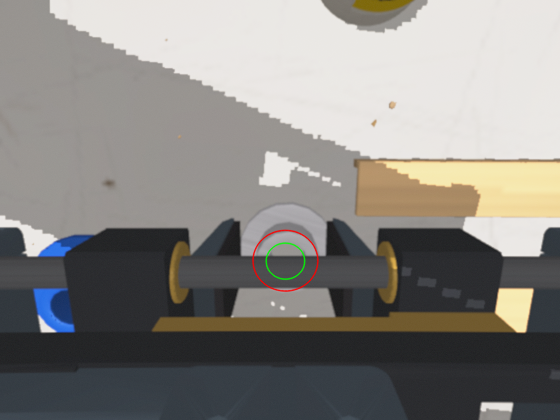

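>>> jog_arm(deltas=[[[0,0,0,0,0.025],[0,0,0,0,0.025],[0,0,0,0,0.025],[0,0,0,0,0.025],[0,0,-0.02,0,0.025],[0,0,-0.055,0,0.025],[0,0,-0.094,0,0.025],[0,0,-0.134,0,0.025],[0,0,-0.174,0,0.025],[0,0,-0.204,0,0.025],[0,0,-0.204,0,0.025]]], grip_force=35)

```text
time_s: 27.5
ee_pos: [484.0, -143.2, 236.8]
ee_rot: [179.3, 0.3, 96.5]
force: [0.7, -0.2, 0.1]
gripper_width: 31.3
```

```bash
python3 p.py set 0 0 -0.204 0; python3 p.py plan 515.5 171.5 230 15
```

```text
cmd [ 480.73 -142.16  229.98   96.52]
27.5 [ 484.  -143.2  236.8] [179.28   0.33  96.52] [ 0.7 -0.2  0.1] [-18.  11.  98.  -0.  69. -24.] 31.333182615863006
[0.3077, 0.0701, -0.0] 81.5 dist 316
```

>>> jog_arm(deltas=[[[0.01,0.002,0,5,0.025],[0.03,0.007,0,11,0.025],[0.054,0.012,0,17,0.025],[0.08,0.018,0,23,0.025],[0.106,0.024,0,30,0.025],[0.132,0.03,0,37,0.025],[0.158,0.036,0,44,0.025],[0.184,0.042,0,51,0.025],[0.21,0.048,0,58,0.025],[0.236,0.054,0,65,0.025],[0.262,0.06,0,71,0.025],[0.284,0.065,0,76,0.025],[0.299,0.068,0,80,0.025],[0.306,0.07,0,81.5,0.025],[0.3077,0.0701,0,81.5,0.025],[0.3077,0.0701,0,81.5,0.025],[0.3077,0.0701,0,81.5,0.025]]])

```text
time_s: 28.92
ee_pos: [515.0, 171.0, 229.4]
ee_rot: [180.0, 0.1, 15.0]
force: [0.1, 1.2, -1.1]
gripper_width: 30.8
```

```bash
python3 p.py set 0.3077 0.0701 0 81.5; python3 ov.py 26 26 o14.png
```

```text
cmd [515.45 171.5  229.98  15.02]
28.9167 [515.  171.  229.4] [1.7997e+02 7.0000e-02 1.5050e+01] [ 0.1  1.2 -1.1] [17. 15. 94. -0. 71. 92.] 30.79876656807509
```

View pics/o14.png

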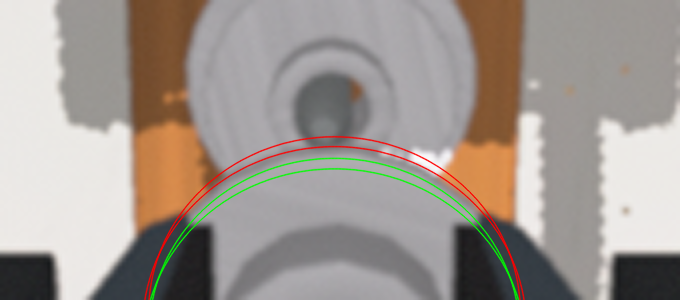

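>>> jog_arm(deltas=[[[0.0,0,0.02,0,0.025],[0.0,0,0.05,0,0.025],[0.0,0,0.08,0,0.025],[0.0,0,0.105,0,0.025],[0.0,0,0.115,0,0.025],[0.0,0,0.12,0,0.025],[0.0,0,0.126,0,0.025],[0.0,0,0.132,0,0.025],[0.0,0,0.138,0,0.025],[0.0,0,0.143,0,0.025],[0.0,0,0.146,0,0.025],[0.0,0,0.148,0,0.025],[0.0,0,0.1485,0,0.025],[0.0,0,0.1485,0,0.025]]])

```text
time_s: 30.13
ee_pos: [515.5, 171.6, 81.8]
ee_rot: [180.0, -0.0, 15.0]
force: [-1.0, -0.6, 0.3]
gripper_width: 30.9
```

```bash
python3 p.py set 0 0 0.1485 0; python3 -c "
from workcell import env
import cv2
b=env.grab_frame('scene')[:,:,::-1];cv2.imwrite('pics/s15.png',cv2.resize(b[200:320,150:270],None,fx=5,fy=5))"
```

```text
cmd [515.45 171.5   81.48  15.02]
30.1333 [515.5 171.6  81.8] [ 1.800e+02 -2.000e-02  1.502e+01] [-1.  -0.6  0.3] [ 17.  23. 106.  -0.  51.  92.] 30.88086890228222
```

View pics/s15.png

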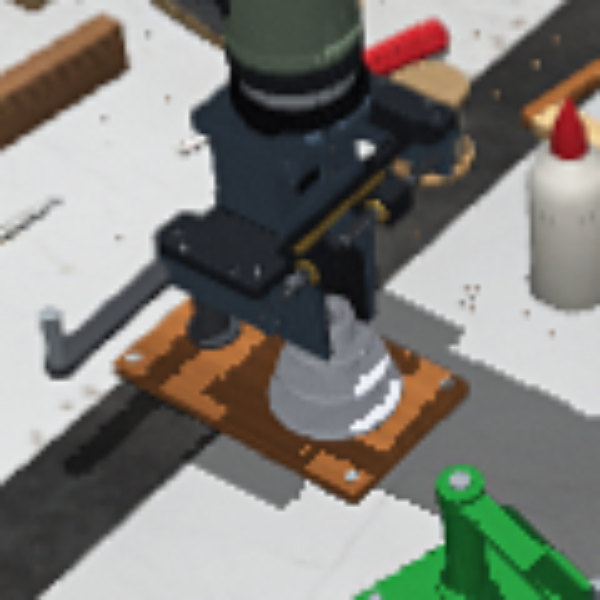

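>>> jog_arm(deltas=[[[0,0,0.0005,0,0.025],[0,0,0.0005,0,0.046],[0,0,0.0005,0,0.05],[0,0,0,0,0.05],[0,0,-0.01,0,0.05],[0,0,-0.04,0,0.05],[0,0,-0.08,0,0.05],[0,0,-0.1185,0,0.05],[0,0,-0.1185,0,0.05]]])

```text
time_s: 30.93
ee_pos: [519.8, 172.9, 208.5]
ee_rot: [-180.0, -0.9, 15.0]
force: [1.1, 0.4, -1.4]
gripper_width: 50.1
```

```bash
python3 p.py set 0 0 -0.1185 0; python3 - <<'E'
from workcell import env
from h import *
a=np.radians(105);P=(606.1+123*np.cos(a),196+123*np.sin(a),128)
for n,k in (('scene',5),('top',4)):
    p=env.camera_params(n);b=env.grab_frame(n)[:,:,::-1]
    u=proj(p,P)[0]; o=(150,200) if n=='scene' else (100,130)
    c=cv2.resize(b[o[1]:o[1]+120,o[0]:o[0]+140],None,fx=k,fy=k)
    q=((u-o)+.5)*k; print(n,q); cv2.circle(c,tuple(int(v) for v in q),5,(0,0,255),1); cv2.imwrite(f'pics/{n}16.png',c)
E
```

```text
cmd [515.45 171.5  199.98  15.02]
30.9333 [519.8 172.9 208.5] [-179.97   -0.94   15.02] [ 1.1  0.4 -1.4] [17. 16. 96. -0. 67. 92.] 50.07458521524364
scene [ 45.88304422 309.51062899]
top [ 80.24488592 221.44190633]
```

View pics/scene16.png

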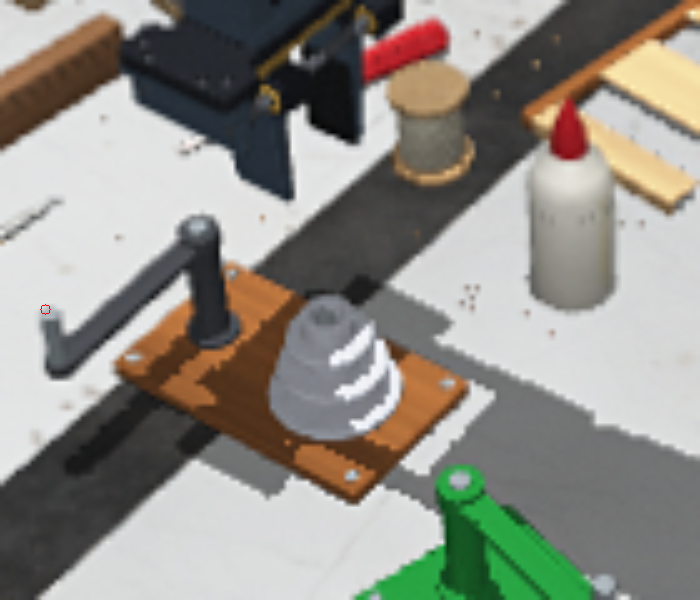

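View pics/top16.png

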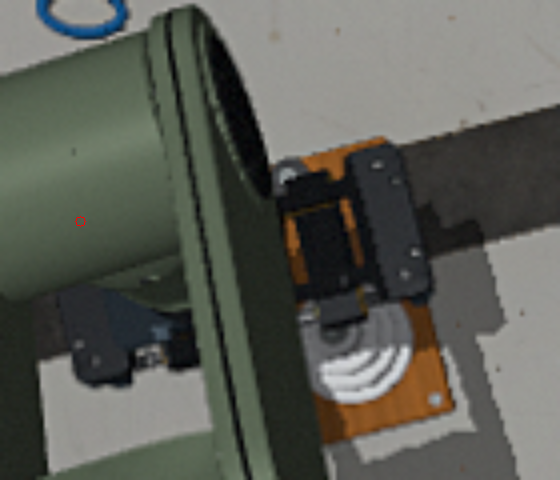

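```bash
python3 - <<'E'
from workcell import env
from h import *
p=env.camera_params('scene')
P=unproj(p,(np.array([[50,316]])+.5)/5-.5+[150,200],128)[0]
d=P[:2]-[606.1,196];print(P,np.hypot(*d),np.degrees(np.arctan2(d[1],d[0])))
# hub top of stack fit check
t=np.linspace(0,2*np.pi,60);im=cv2.imread('pics/scene16.png')
im=env.grab_frame('scene')[:,:,::-1];im=cv2.resize(im[240:300,190:250],None,fx=10,fy=10,interpolation=cv2.INTER_CUBIC)
for r,z,c in ((16,78,(0,0,255)),(9.5,78,(0,255,0)),(26,62,(255,0,0)),(33,40,(0,255,255)),(40,18,(255,255,0))):
    u=(proj(p,np.c_[514.5+r*np.cos(t),171.3+r*np.sin(t),0*t+z])-[190,240]+.5)*10
    cv2.polylines(im,[np.int32(u*8)],True,c,1,cv2.LINE_AA,3)
cv2.imwrite('pics/stack.png',im)
E
python3 p.py plan 570 313 200 146
```

```text
[567.75241803 315.7543121  128.        ] 125.74431323095087 107.75604268106935
[0.0894, -0.1225, -0.0] -131.0 dist 152
```

View pics/stack.png

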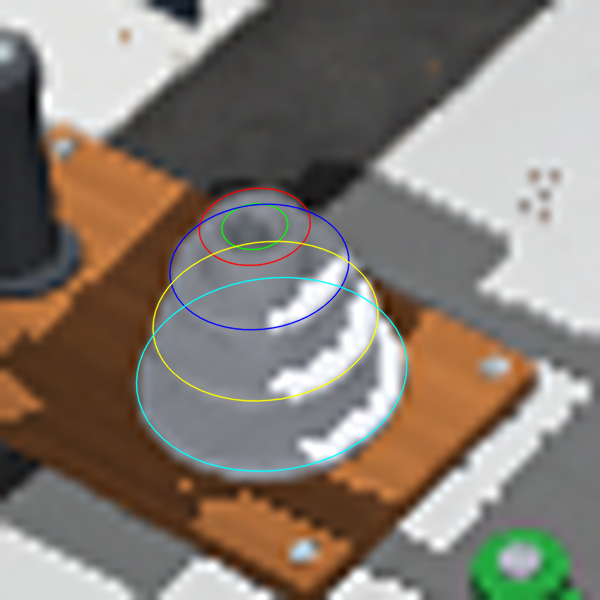

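>>> jog_arm(deltas=[[[0.005,-0.006,0,-5,0.05],[0.01,-0.012,0,-12,0.05],[0.015,-0.019,0,-19,0.05],[0.02,-0.026,0,-26,0.045],[0.025,-0.033,0,-33,0.04],[0.03,-0.04,0,-40,0.036],[0.035,-0.047,0,-47,0.036],[0.04,-0.054,0,-54,0.036],[0.045,-0.061,0,-61,0.036],[0.05,-0.068,0,-68,0.036],[0.055,-0.075,0,-75,0.036],[0.06,-0.082,0,-82,0.036],[0.065,-0.089,0,-89,0.036],[0.07,-0.096,0,-96,0.036],[0.075,-0.103,0,-103,0.036],[0.08,-0.11,0,-110,0.036],[0.085,-0.117,0,-117,0.036],[0.089,-0.122,0,-124,0.036],[0.089,-0.123,0,-131,0.036],[0.089,-0.123,0,-131,0.036]]])

```text
time_s: 32.75
ee_pos: [568.6, 313.3, 197.5]
ee_rot: [-179.8, -0.1, 146.2]
force: [0.4, 0.4, -0.3]
gripper_width: 35.7
```

```bash
python3 p.py set 0.089 -0.123 0 -131; python3 wv.py 569.1 313.3 128 w17.png; python3 p.py show
```

```text
cmd [569.54 313.37 199.98 146.02]
32.75 [568.6 313.3 197.5] [-1.7977e+02 -1.2000e-01  1.4616e+02] [ 0.4  0.4 -0.3] [ 28.  26.  82.  -0.  72. -28.] 35.71983011081813
[283.40234669 222.79653181]
cmd [569.54 313.37 199.98 146.02]
32.8 [568.7 313.1 197.9] [-1.7980e+02 -1.0000e-01  1.4589e+02] [-0.5 -0.1  0.4] [ 28.  26.  82.  -0.  72. -28.] 35.96233771302926
```

View pics/w17.png

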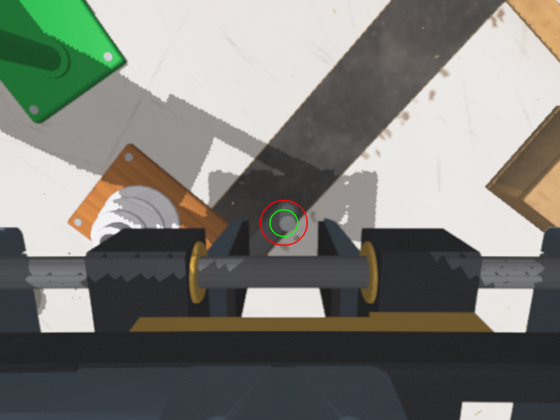

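>>> jog_arm(deltas=[[[0,0,0.02,0,0.036],[0,0,0.05,0,0.036],[0,0,0.075,0,0.036],[0,0,0.086,0,0.036],[0,0,0.086,0,0.02],[0,0,0.086,0,0.02],[0,0,0.086,0,0.02]]])

```text
time_s: 33.38
ee_pos: [570.5, 313.8, 115.4]
ee_rot: [179.9, 0.1, 146.0]
force: [-0.6, -0.3, -0.9]
gripper_width: 20.9
```

```bash
python3 p.py set 0 0 0.086 0
python3 p.py plan $(python3 -c "
import numpy as np
for a in list(np.linspace(107.5,194,19)[1:]):
    print(606.1+123*np.cos(np.radians(a)),196+123*np.sin(np.radians(a)),114,146.02)")
```

```text
cmd [569.54 313.37 113.98 146.02]
33.3833 [570.5 313.8 115.4] [1.7987e+02 7.0000e-02 1.4596e+02] [-0.6 -0.3 -0.9] [ 28.  30.  88.  -0.  62. -28.] 20.922854727050012
[0.0064, -0.0086, -0.0] -0.0 dist 11
[0.0118, -0.0174, -0.0] -0.0 dist 21
[0.0164, -0.0267, -0.0] -0.0 dist 31
[0.0202, -0.0362, -0.0] -0.0 dist 41
[0.0232, -0.0461, -0.0] -0.0 dist 52
[0.0253, -0.0562, -0.0] -0.0 dist 62
[0.0266, -0.0664, -0.0] -0.0 dist 72
[0.0271, -0.0767, -0.0] -0.0 dist 81
[0.0267, -0.087, -0.0] -0.0 dist 91
[0.0254, -0.0973, -0.0] -0.0 dist 101
[0.0232, -0.1074, -0.0] -0.0 dist 110
[0.0203, -0.1172, -0.0] -0.0 dist 119
[0.0165, -0.1268, -0.0] -0.0 dist 128
[0.0119, -0.1361, -0.0] -0.0 dist 137
[0.0066, -0.1449, -0.0] -0.0 dist 145
[0.0005, -0.1532, -0.0] -0.0 dist 153
[-0.0062, -0.161, -0.0] -0.0 dist 161
[-0.0136, -0.1683, -0.0] -0.0 dist 169
```

>>> jog_arm(deltas=[[[0.0065,-0.0085,0,0,0.02],[0.012,-0.0175,0,0,0.02],[0.0165,-0.0265,0,0,0.02],[0.02,-0.036,0,0,0.02],[0.023,-0.046,0,0,0.02],[0.0255,-0.056,0,0,0.02],[0.0265,-0.0665,0,0,0.02],[0.027,-0.0765,0,0,0.02],[0.0265,-0.087,0,0,0.02],[0.0255,-0.0975,0,0,0.02],[0.023,-0.1075,0,0,0.02],[0.02,-0.117,0,0,0.02],[0.0165,-0.127,0,0,0.02],[0.012,-0.136,0,0,0.02],[0.0065,-0.145,0,0,0.02],[0.0005,-0.153,0,0,0.02],[-0.006,-0.161,0,0,0.02],[-0.0135,-0.1685,0,0,0.02],[-0.0135,-0.1685,0,0,0.02]]])

```text
time_s: 34.97
ee_pos: [487.0, 164.1, 113.9]
ee_rot: [-180.0, 0.0, 145.9]
force: [-0.3, -0.7, 0.0]
gripper_width: 20.1
```

```bash
python3 p.py set -0.0135 -0.1685 0 0; python3 p.py plan $(python3 -c "
import numpy as np
for a in (196,198,199.5,201):
    print(606.1+123*np.cos(np.radians(a)),196+123*np.sin(np.radians(a)),114,146.02)")
```

```text
cmd [486.55 166.1  113.98 146.02]
34.9667 [487.  164.1 113.9] [-1.7995e+02  3.0000e-02  1.4593e+02] [-0.3 -0.7  0. ] [ 17.  19. 107.  -0.  54. -39.] 20.124832926595577
[-0.0033, -0.0026, -0.0] -0.0 dist 4
[-0.0067, -0.0053, -0.0] -0.0 dist 9
[-0.0092, -0.0072, -0.0] -0.0 dist 12
[-0.0118, -0.0091, -0.0] -0.0 dist 15
```

>>> jog_arm(deltas=[[[-0.0015,-0.0012,0,0,0.02],[-0.003,-0.0024,0,0,0.02],[-0.0045,-0.0036,0,0,0.02],[-0.006,-0.0048,0,0,0.02],[-0.007,-0.0056,0,0,0.02]]])

```text
time_s: 35.38
ee_pos: [489.6, 159.4, 114.1]
ee_rot: [179.8, -0.1, 146.0]
force: [0.0, 8.7, -1.4]
gripper_width: 20.1
```

```bash
python3 p.py set -0.007 -0.0056 0 0
```

```text
cmd [489.23 157.54 113.98 146.02]
35.3833 [489.6 159.4 114.1] [ 1.7979e+02 -8.0000e-02  1.4596e+02] [ 0.   8.7 -1.4] [ 17.  19. 107.   0.  54. -39.] 20.076601617758715
```

>>> jog_arm(deltas=[[[0,0,0,0,0.02],[0,0,0,0,0.02],[0.0015,0.0025,0,0,0.024],[0.0015,0.003,0,0,0.028],[0.0015,0.003,0,0,0.032],[0.0015,0.003,0,0,0.036],[0.0015,0.003,-0.02,0,0.036],[0.0015,0.003,-0.05,0,0.036],[0.0015,0.003,-0.09,0,0.036],[0.0015,0.003,-0.11,0,0.036],[-0.05,0.05,-0.13,0,0.05],[-0.08,0.08,-0.15,0,0.05],[-0.1,0.1,-0.15,0,0.05],[-0.1,0.1,-0.15,0,0.05]]])

```text
time_s: 36.55
ee_pos: [632.1, 184.9, 265.1]
ee_rot: [179.8, 0.2, 146.0]
force: [0.1, -0.8, 0.1]
gripper_width: 50.1
```

```bash
python3 p.py set -0.1 0.1 -0.15 0; python3 - <<'E'
from workcell import env
from h import *
for n,k,o in (('scene',5,(150,200)),('top',5,(130,140))):
    p=env.camera_params(n);b=env.grab_frame(n)[:,:,::-1]
    c=cv2.resize(b[o[1]:o[1]+120,o[0]:o[0]+150],None,fx=k,fy=k,interpolation=cv2.INTER_CUBIC)
    for a in (195,188):
        P=(606.1+123*np.cos(np.radians(a)),196+123*np.sin(np.radians(a)),128)
        q=((proj(p,P)[0]-o)+.5)*k;cv2.circle(c,tuple(int(v) for v in q),4,(0,0,255) if a==195 else (0,255,0),1)
    cv2.imwrite(f'pics/{n}18.png',c)
    if n=='scene': cv2.imwrite('pics/full18.png',b)
E
```

```text
cmd [628.04 184.57 263.98 146.02]
36.55 [632.1 184.9 265.1] [179.82   0.21 145.99] [ 0.1 -0.8  0.1] [ 15.  25.  74.  -0.  80. -41.] 50.11987298735162
```

View pics/scene18.png

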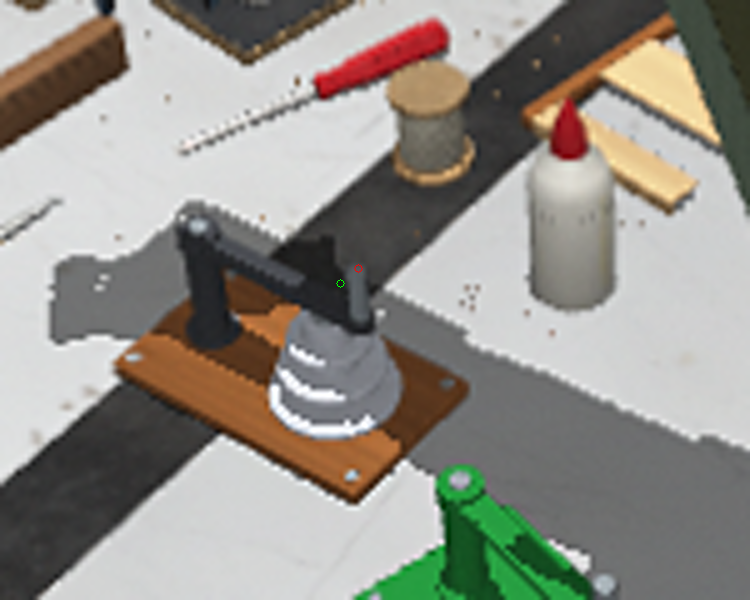

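View pics/top18.png

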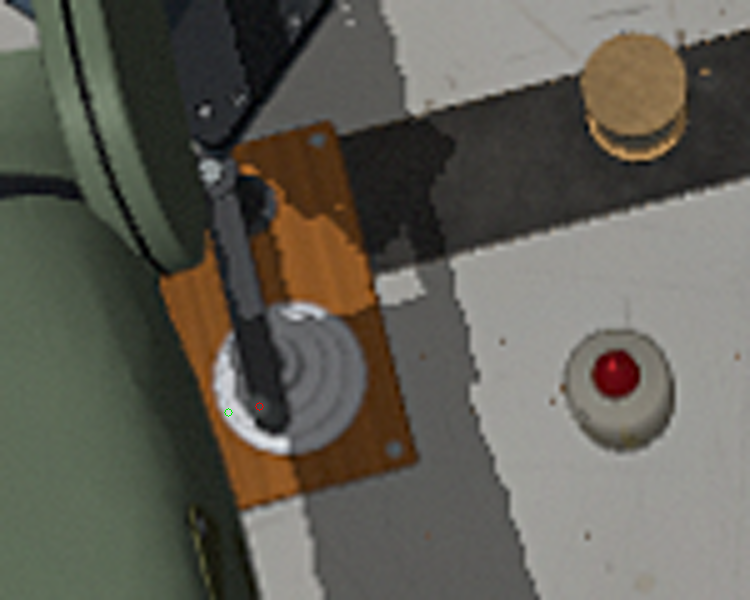

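View pics/full18.png

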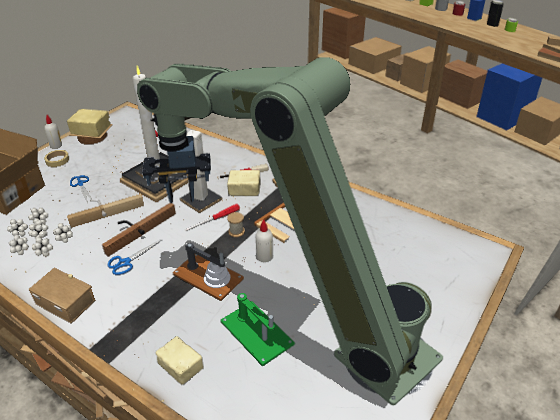

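>>> jog_arm(deltas=[[[0.02,-0.01,-0.01,0,0.05],[0.045,-0.02,-0.02,0,0.05],[0.05,-0.02,-0.03,0,0.05],[0.05,-0.02,-0.03,0,0.05],[0.05,-0.02,-0.03,0,0.05]]])

```text
time_s: 37.07
ee_pos: [575.3, 195.8, 294.7]
ee_rot: [179.9, 0.1, 146.0]
force: [0.1, 0.1, 0.3]
gripper_width: 50.1
```

```bash
python3 - <<'E'
from workcell import env
from h import *
b=env.grab_frame('scene')[:,:,::-1]
cv2.imwrite('pics/end.png',cv2.resize(b[200:320,150:300],None,fx=5,fy=5))
for l in ('glue_bottle',): print(env.look_for('scene',l))
s=env.state();print(s['time_s'],s['ee_pos'],s['force'],s['qvel'].round(2))
env.job_done()
E
```

```text
[{'xyz': [479.5, 10.3, 68.5], 'conf': 0.8}, {'xyz': [595.3, -163.6, 16.1], 'conf': 0.43}]
37.1667 [575.56062858 195.53102587 293.30507175] [0.97864917 0.67222234 0.26091742] [-0.1   0.71 -0.07  0.07  0.05  0.09]
the job is handed in; nothing more can be done
```

View pics/end.png

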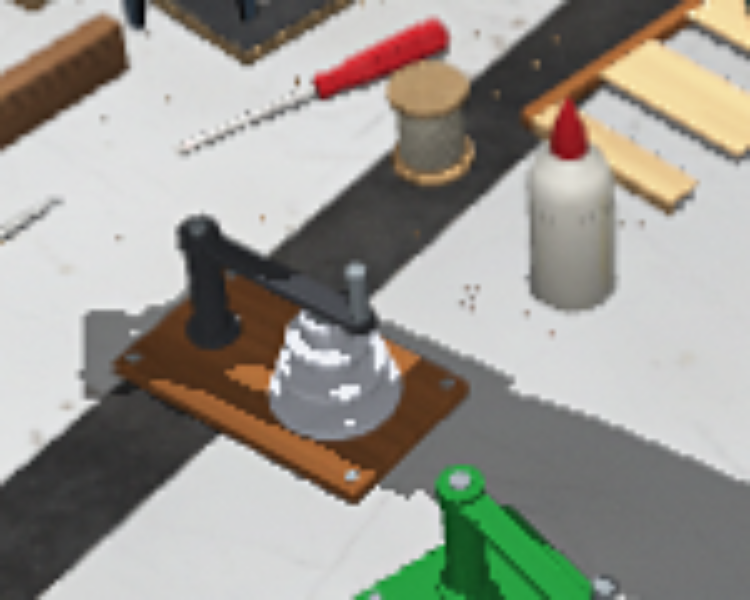

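The job is done and handed in at about 37 s. I swung the keeper clear, slid the large, medium and small spacers out of the rack and threaded them onto the spindle in that order, hubs up. I then pushed the keeper back until it met its stop, at about 9 N.

**Stack:** before the keeper was closed, outlines drawn for the expected seated heights (top at 78 mm) matched the scene picture, so all three spacers look fully down. When I set them down, only the medium showed a clear contact force (about 4 N); the large and small showed almost none.

**Keeper:** the final pictures show it over the stack, with its pin within about 1° of the expected zero position.

**Bystanders:** the bottle, spool and screwdriver look unmoved in the scene picture. I re-measured only the bottle, and it was within 4 mm of its first reading, which is the detector's own accuracy.

**One disagreement:** in the wrist camera, each held spacer appeared 1.5 to 2.5 mm off the jaw centre. I partly corrected for it, and all three went onto the spindle with at most about 3 N of sideways force.

**Robot at hand-in:** the gripper was clear of everything, with the force reading near zero.

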